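# Weigh out the cheese

## Robot

A 6-joint arm with a two-finger parallel gripper is mounted at the origin on the work surface. World frame = base frame: x ahead of the robot, y to its left, z up, the work surface at z = 0. Lengths are in m, angles in rad, forces in N, time in s.
With the tool pointing down it reaches from about 0.35 to 0.775 m from the base axis. Payload 7.3 kg.
Tool frame: the origin (TCP) lies midway between the tips of the shut fingers; the grasp point (between the pads) lies 19 mm behind it; z points along the fingers, y is the direction in which the jaws open and shut (so a half turn about z gives the same grasp; the last joint's range is limited). The gripper opens to 92 mm and grips with 3 to 60 N. Pads are 19 mm wide; open, the fingers measure 130 mm over their backs; the gripper's body (75 mm by 190 mm) begins 47 mm behind the grasp point.
Start: joints at [-1.35, 0.342, 1.524, -0, 1.275, -0.146], TCP at [0.188, -0.49, 0.227] pointing down, gripper open.
Joint ranges: [-2.53, 2.53], [-0.77, 2.02], [0.04, 2.7], [-1, 4.14], [0.28, 2.66], [-3.11, 3.11]. Speed limits (rad/s): [2.57, 2.57, 3.14, 3.14, 3.14, 3.14].

## Interface

Orientations are given as a rotation vector (axis times angle).
In Python, from workcell import * gives the robot as it stands.
- The arm moves only by the tool step_arm, never from a script. Its argument "rows" is a list of rows, each a list of 7 numbers: the shift along the tool's x, y, z in m, then the turn, a rotation vector about the tool's x, y, z in degrees, then the opening, from 0 (shut) to 1 (fully open). In form: [[dx, dy, dz, wx, wy, wz, jaw], ...]. A call has 1 to 12 rows; each row shifts and turns the commanded pose from where the row before left it, along the tool's axes as they then stand; what a row does not reach is not made up. A row lasts 1/12 s, in which the tool goes at most 41.7 mm and 7.16 degrees, less where a joint would pass 70% of its speed; a pose out of reach is approached as far as the arm can. A call with a gripper value outside its range is refused whole. The fingers move at their own pace and stop on an object; the grip force is fixed at half the most. Time passes only in rows, so rows that do not move let the fingers close. It gives the time, the measured TCP pose, the force and the opening at its end, in the units of the state.
- state(): the state, without advancing time (a new reading comes with each control period).
- get_image(name): name is "side" or "top"; returns the picture (420x560x3 uint8, red, green, blue); there is no depth.
- camera_info(name): a dict with "fovy" (degrees; the focal length in pixels is half the picture's height over the tangent of half this angle, whatever the lens; pixels are square), "cx", "cy" (the principal point, pixels), "cam_to_world" (4x4, takes a point from camera to world coordinates). Camera axes: x right, y down, z forward; pixel columns grow to the right and rows downward; lengths in m; the calibration is good to about 2 mm. A picture is of the moment at which its call begins. camera_info takes no time and is no camera call.
- hand_in(): hands the job in, once; it reports no verdict.
Trained networks look in the newest picture that a camera, given by its name, has taken for a name from the list of things; names that differ only in an ending like _2 or _b are one class to them, and where a whole thing is asked for, a point or a joint stands for the part that bears it (a point fixed in the world has none). Each returns a list of dicts, best first, with "p" (0 to 1); they miss things now and then, are a little off and sometimes report something else, mostly with a low value. They report only what shows in the picture. A call takes as long as a camera call.
- look_for(label, camera): "centre" ([x, y, z] in m, in world coordinates, good to about 4 mm: the middle of the surface that is visible of it).
- regions_of(label, camera): "pixels" (420x560 bool, what is visible of it).
The state is a dict: "t": time; "joint_pos": joint angles; "qvel": joint speeds; "joint_torque": joint torques, N m; "ee_pos": TCP position; "eef_rot": TCP orientation; "force": force on the tool from outside, world axes, zero at the start; "ft_torque": the same for the moment, N m; "opening": finger opening in m.
Only numpy, scipy, OpenCV 4.12 (cv2) and the standard library are available. Lean on these libraries where they do the work, as an engineer would, in place of code of your own. Each camera call takes 0.05 s, during which the arm holds its last target.

## Task

First clear the cup out of the scale pan and hang it by its handle on the hook of the cup stand. Then weigh out cheese for the table: put whole cheeses from the board into the pan, or take some back, until the pointer comes to rest inside the window of the marker on the scale. Leave the other cheeses on the board, and do not disturb the pepper mill, the tumbler or the candlestick.

Things in the scene. Friction and masses are not known exactly. Their poses are not given: they have to be found in the camera images.
- scale: Fixed spring kitchen scale: white housing about 250 x 130 x 40 mm, long side along its x. Origin: on the table under the middle of the pan. At its +x end stands a white dial plate, 78 mm wide, top 139 mm above the table, with a central upright slot.
- pan_floor (a point): Centre of the upper face of the floor of the steel scale pan, a tray 220 mm (scale x) by 150 mm (scale y), walls 4 mm thick rising 9 mm above the floor. Axes as the scale's. It is 121 mm above the table when the pan is empty and sinks straight down as it is loaded.
- pan (a joint): How far the sprung pan has sunk below its empty height, in m: 0 empty, 0.075 at the lower stop. It sinks about 27 mm per 100 g.
- pointer (a point): Middle of the pointer, a black level bar 44 mm wide and 3 mm thick that is carried by the pan and moves with it, in front (+x) of the dial plate, 150 mm from the pan's centre. It is level with the pan's floor.
- target (a point): Centre of the marker, a black rectangular frame on the dial plate whose window is 60 mm wide and 17 mm high; it was set beforehand to the wanted weight and stays where it is. The weight is right when the pointer bar stands inside the window, clear of its upper and lower bars.
- cup: Small white cup, standing in the pan at the start; 60 mm outside diameter, 65 mm high, 3 mm wall, 120 g. Origin: centre of its underside, z up the cup, the handle points along its +y.
- cup_handle (a point): Centre of the opening of the cup's handle (44 mm from the cup's axis along +y, 35.5 mm above its underside). The opening is about 27 mm wide (y) and 36 mm high (z); the handle is a 7 mm round bar in the cup's y-z plane, its top bar's centre line 57 mm above the underside.
- stand: Fixed cup stand: round wooden foot 124 mm across and 16 mm high, wooden post 18 mm thick, 198 mm high, with one steel hook. Origin: centre of the foot's underside. The hook points along its -x.
- hook (a point): The place on the hook where a handle hangs: centre line of the level 8 mm round hook bar, 190 mm above the table, 60 mm from the post's axis. Axes as the stand's: the bar runs along x, free end at -x, where 37 mm further on it turns up to a tip 20 mm above the bar's centre line.
- board: Fixed wooden serving board 220 mm (its x) by 260 mm (its y), 16 mm thick, with a short handle at +x. Origin: centre of its underside.
- large1: Large whole cheese, a plain disc 62 mm in diameter and 38 mm high, roughly 125 g (weights differ), lying flat on the board. Origin: centre of its underside.
- large2: Large whole cheese, a plain disc 62 mm in diameter and 38 mm high, roughly 125 g (weights differ), lying flat on the board. Origin: centre of its underside.
- small1: Small whole cheese, a plain disc 40 mm in diameter and 30 mm high, roughly 36 g (weights differ), lying flat on the board. Origin: centre of its underside.
- small2: Small whole cheese, a plain disc 40 mm in diameter and 30 mm high, roughly 36 g (weights differ), lying flat on the board. Origin: centre of its underside.
- small3: Small whole cheese, a plain disc 40 mm in diameter and 30 mm high, roughly 36 g (weights differ), lying flat on the board. Origin: centre of its underside.
- small4: Small whole cheese, a plain disc 40 mm in diameter and 30 mm high, roughly 36 g (weights differ), lying flat on the board. Origin: centre of its underside.
- mill: Dark wooden pepper mill, 48 mm in diameter, 115 mm high; not part of the job. Origin: centre of its underside.
- tumbler: Blue tumbler, 68 mm in diameter, 80 mm high; not part of the job. Origin: centre of its underside.
- candlestick: Empty green glass candlestick, foot 84 mm in diameter, 150 mm high; not part of the job. Origin: centre of its underside.

How it is judged:
By the outcome, as a careful person would: the job done as asked, in the order asked, and still so for the second after the job is handed in, with the robot touching nothing.
It also fails if it takes over 72 s, if anything falls off the work surface, if the arm or the gripper's body presses on something with over 40 N, if the wrist force passes 120 N, or if a joint passes its speed limit or range.

## Working session

There is one attempt and no reset: what is moved stays moved. The work goes in short steps, Python scripts to look and compute and a tool call to move; the robot and the scene stay as the last step left them, time stands still between calls to the robot, and variables do not carry over. Pictures are saved under pics/ and viewed, and the job is handed in when it is done.

Besides the shell and the picture viewer there is one more tool, called after "Emit:" as name(argument=value, ...), one argument or row to a line, values as JSON. step_arm: Moves the arm, as the interface text tells. Its arguments: {"type":"object","properties":{"rows":{"type":"array","items":{"type":"array","items":{"type":"number"}}}},"required":["rows"]}

```bash
mkdir -p pics; ls; python3 - <<'E'
from workcell import *
import cv2,numpy as np
for c in("side","top"):
    im=get_image(c); cv2.imwrite(f"pics/{c}0.png",im[:,:,::-1])
    i=camera_info(c); print(c,i["fovy"],i["cx"],i["cy"]); print(np.round(i["cam_to_world"],4))
print(state())
for l in["scale","cup","cup_handle","stand","hook","board","large1","small1","mill","tumbler","candlestick","target","pointer","pan_floor"]:
    for c in("side","top"):
        print(l,c,[(np.round(d["centre"],3).tolist(),round(d["p"],2)) for d in look_for(l,c)])
E
```

```text
pics
side 53.47516872515146 283.4527400825122 213.78204792987077
[[-0.9037 -0.2777  0.3258  0.2562]
 [-0.4277  0.6192 -0.6585  0.6025]
 [-0.0189 -0.7345 -0.6784  0.7742]
 [ 0.      0.      0.      1.    ]]
top 51.30548717639308 275.8109325469968 203.7822185604104
[[ 0.0067 -0.9978  0.0659  0.4981]
 [-0.9999 -0.0076 -0.0127 -0.0083]
 [ 0.0132 -0.0658 -0.9977  1.352 ]
 [ 0.      0.      0.      1.    ]]
{'t': 0.1, 'joint_pos': array([-1.34998228e+00,  3.42626899e-01,  1.52489862e+00,  1.14306648e-05,
        1.27539792e+00, -1.45996934e-01]), 'qvel': array([-0.00037075, -0.00163373, -0.00519209,  0.00028251,  0.00049079,
        0.00038712]), 'joint_torque': array([ 1.98642876e-03, -4.32001591e+01, -2.44695139e+01,  7.19139003e-02,
        5.25549031e-02, -4.96164978e-05]), 'ee_pos': array([ 0.18823392, -0.48971817,  0.22613601]), 'eef_rot': array([-3.08759583e+00, -5.72712771e-01,  6.09920687e-05]), 'force': array([-0.11890556,  0.08403713, -0.1734466 ]), 'ft_torque': array([0.02385734, 0.07118171, 0.01008827]), 'opening': 0.09149420648842448}
scale side [([0.536, -0.063, 0.09], 0.93)
[... 1046 characters left out ...]
.32)]
mill side [([0.716, 0.139, 0.064], 0.6)]
mill top [([0.724, 0.126, 0.103], 0.74)]
tumbler side [([0.728, -0.198, 0.072], 0.58)]
tumbler top [([0.726, -0.195, 0.034], 0.6)]
candlestick side [([0.677, 0.298, 0.03], 0.91)]
candlestick top [([0.688, 0.277, 0.027], 0.8), ([0.488, 0.218, 0.017], 0.61)]
target side [([0.689, -0.075, 0.072], 0.58), ([0.518, -0.08, 0.088], 0.5)]
target top [([0.552, -0.094, 0.093], 0.47), ([0.556, 0.144, 0.055], 0.47)]
pointer side [([0.518, -0.082, 0.088], 0.77)]
pointer top [([0.537, -0.087, 0.084], 0.96)]
pan_floor side [([0.513, -0.077, 0.09], 0.72), ([0.533, -0.062, 0.09], 0.61), ([0.727, -0.202, 0.069], 0.37)]
pan_floor top [([0.537, -0.089, 0.09], 0.96)]
```

View pics/side0.png

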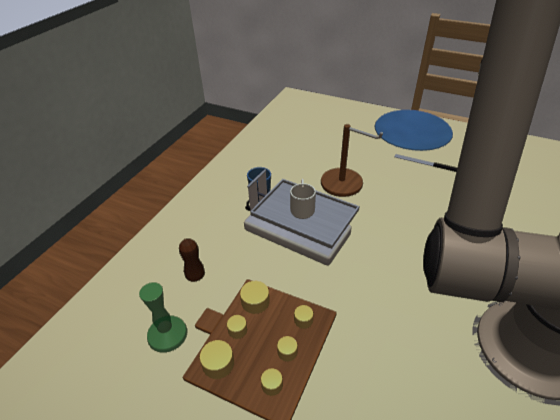

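View pics/top0.png

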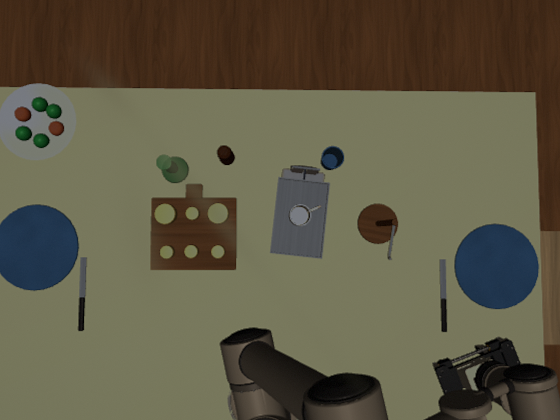

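```bash
cat > h.py <<'E'
from workcell import *
import cv2,numpy as np
I={c:camera_info(c) for c in("side","top")}
def K(c):
    i=I[c]; f=210/np.tan(np.radians(i["fovy"])/2); return f,i["cx"],i["cy"]
def proj(c,P):
    T=np.linalg.inv(np.array(I[c]["cam_to_world"])); P=np.atleast_2d(P).astype(float)
    q=P@T[:3,:3].T+T[:3,3]; f,cx,cy=K(c)
    return np.c_[f*q[:,0]/q[:,2]+cx, f*q[:,1]/q[:,2]+cy]
def ray(c,uv):
    f,cx,cy=K(c); T=np.array(I[c]["cam_to_world"]); d=T[:3,:3]@np.array([(uv[0]-cx)/f,(uv[1]-cy)/f,1]); return T[:3,3],d
def at_z(c,uv,z):
    o,d=ray(c,uv); return o+d*(z-o[2])/d[2]
def crop(c,x0,y0,x1,y1,k,name,im=None,pts=None):
    if im is None: im=get_image(c)
    s=cv2.resize(im[y0:y1,x0:x1,::-1],None,fx=k,fy=k,interpolation=cv2.INTER_CUBIC)
    s=cv2.convertScaleAbs(s,alpha=1.3,beta=15)
    if pts is not None:
        for u,v in pts:
            cv2.circle(s,(int((u-x0+.5)*k),int((v-y0+.5)*k)),2,(255,0,255),-1)
    cv2.imwrite("pics/"+name+".png",s); return im
E
python3 - <<'E'
from h import *
im=get_image("top"); 
for c,l in(("top",[(151,198),(237,198),(237,269),(151,270)]),("side",[(247,283),(336,317),(280,418),(189,376)])):
    im=get_image(c)
    P=[at_z(c,p,.016) for p in l]; print(np.round(P,3)); print([round(np.linalg.norm(P[i]-P[i-1]),3) for i in range(4)])
crop("top",240,130,440,280,4,"t1"); crop("side",220,100,410,270,4,"s1")
crop("top",140,180,250,280,6,"t2"); crop("side",180,270,345,419,4,"s2")
E
```

```text
[[0.601 0.356 0.016]
 [0.603 0.094 0.016]
 [0.388 0.091 0.016]
 [0.383 0.35  0.016]]
[np.float64(0.218), np.float64(0.262), np.float64(0.216), np.float64(0.259)]
[[0.597 0.11  0.016]
 [0.382 0.111 0.016]
 [0.4   0.346 0.016]
 [0.59  0.349 0.016]]
[np.float64(0.239), np.float64(0.215), np.float64(0.235), np.float64(0.19)]
```

View pics/t1.png

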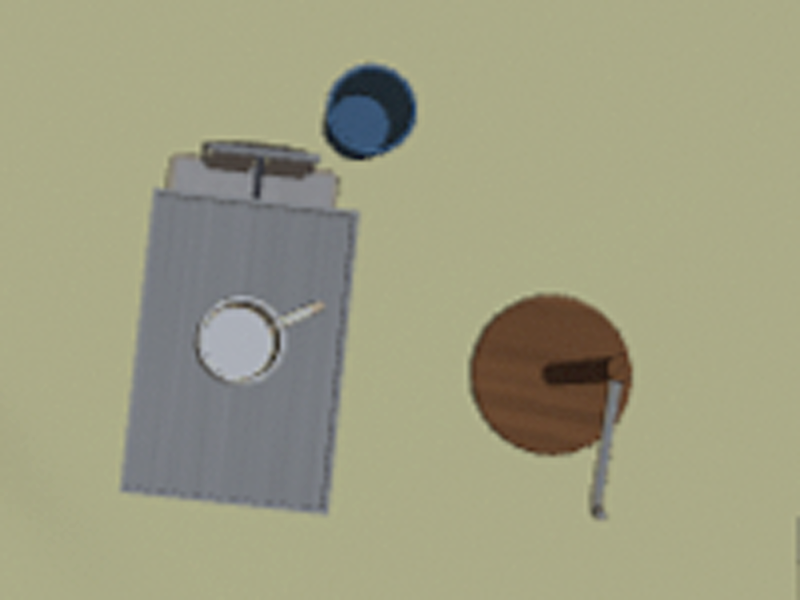

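View pics/s1.png

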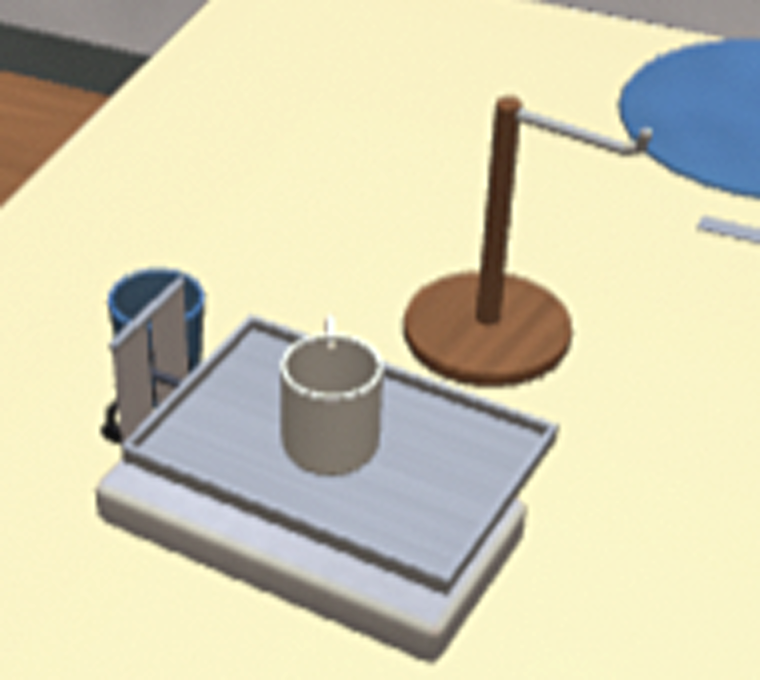

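View pics/t2.png

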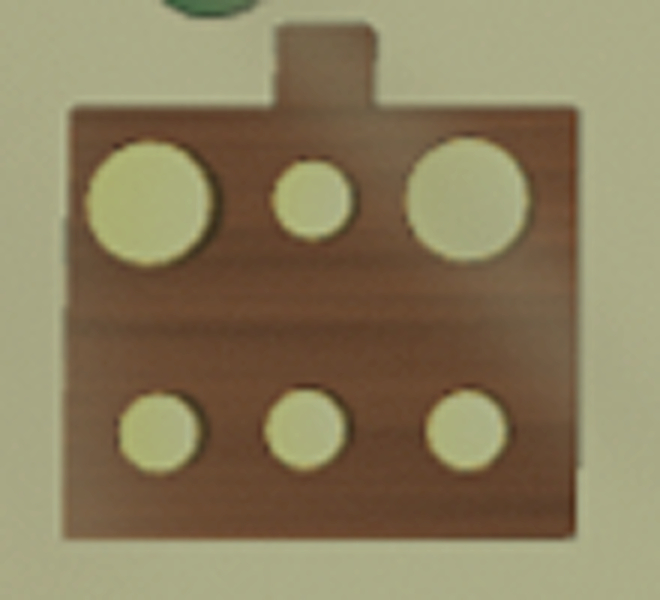

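View pics/s2.png

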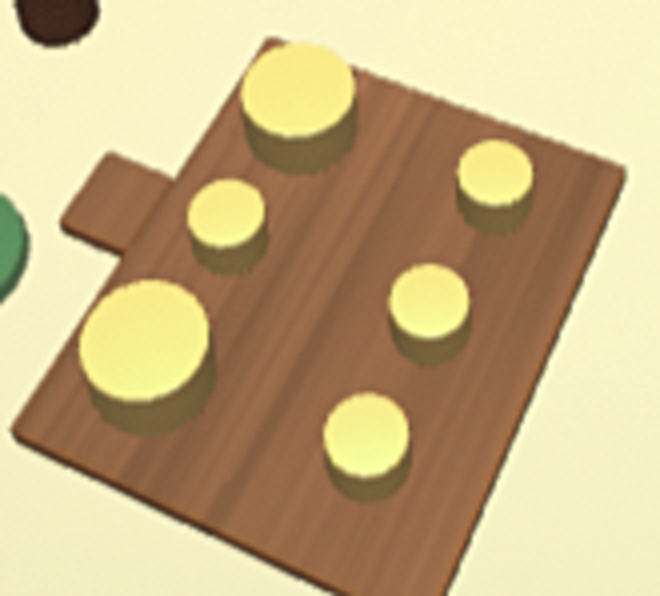

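```bash
python3 - <<'E'
from h import *
f,cx,cy=K("side")
top=[(151.7,197.5),(236.5,197.5),(236,269.8),(150.5,270)]
side=[(247,280),(336,313),(291,418.5),(183,378)]
# side crop s2 /4: corners
side=[(180+272/4,270+38/4),(180+626/4,270+172/4),(180+445/4,270+596/4),(180+14/4,270+435/4)]
import itertools
# true board from scale: order: far-right(y small,x large), near-right, ?, far-left
tw=[at_z("top",p,.016) for p in top] # far-left, far-right, near-right, near-left
order=[tw[1],tw[2],None,tw[0]]
for s,w in zip(side,order):
    if w is None: continue
    d=np.array(s)-[cx,cy]; r=np.hypot(*d)
    q=proj("side",w)[0]; dq=q-[cx,cy]; 
    print("obs r/f",r/f,"pinhole r/f",np.hypot(*dq)/f,"atan",np.arctan(np.hypot(*dq)/f),"ang",np.degrees(np.arctan2(*d)),np.degrees(np.arctan2(*dq)))
print(np.round(tw,4))
E
```

```text
obs r/f 0.17912834179076897 pinhole r/f 0.17481589138919704 atan 0.17306702304224225 ang -28.34544670333969 -29.836769073466424
obs r/f 0.26989760331445434 pinhole r/f 0.26499069295020444 atan 0.25903703412039136 ang 28.131359438118235 29.23590077833117
obs r/f 0.4627147309989871 pinhole r/f 0.4576514467409702 atan 0.42919862328057246 ang -31.21133128876941 -32.119362027743314
[[0.6028 0.3538 0.016 ]
 [0.6048 0.0951 0.016 ]
 [0.3852 0.0939 0.016 ]
 [0.3831 0.3518 0.016 ]]
```

```bash
python3 - <<'E'
from h import *
def cp(c,x0,y0,k,X,Y): return (x0+(X+.5)/k-.5, y0+(Y+.5)/k-.5)
t1=lambda X,Y:cp("top",240,130,4,X,Y); s1=lambda X,Y:cp("side",220,100,4,X,Y)
t2=lambda X,Y:cp("top",140,180,6,X,Y); s2=lambda X,Y:cp("side",180,270,4,X,Y)
for n,p,z in[("cup rim",t1(240,340),.1536),("cup bottom inside",t1(238,344),.0916),("handle end",t1(322,304),.1256),
 ("pan TL",t1(156,190),.0976),("pan TR",t1(357,211),.0976),("pan BR",t1(327,514),.0976),("pan BL",t1(122,490),.0976),
 ("foot",t1(551,375),.016),("post top",t1(616,368),.198),("hook root",t1(614,382),.19),("hook end",t1(598,513),.21),("hook bend",t1(597,505),.19),
 ("L1",t2(150,203),.054),("L2",t2(468,200),.054),("sF",t2(313,200),.046),("s1",t2(159,432),.046),("s2",t2(306,429),.046),("s3",t2(467,430),.046),("plate L",t1(204,148),.139),("plate R",t1(318,157),.139)]:
    print("top",n,np.round(at_z("top",p,z),4))
for n,p,z in[("cup rim",s1(331,366),.1536),("pan far-left(=TR?)",s1(252,318),.0976),("pan right",s1(557,428),.0976),("pan near",s1(447,588),.0976),("pan left",s1(130,445),.0976),
 ("foot",s1(488,322),.016),("post top",s1(509,104),.198),("hook root",s1(519,115),.19),("hook tip",s1(646,132),.21),("hook bend",s1(635,150),.19),
 ("Lnear",s2(145,340),.054),("Lfar",s2(299,90),.054),("sF",s2(227,214),.046),("s near",s2(367,436),.046),("mid",s2(430,301),.046),("far",s2(495,174),.046),
 ("bd",s2(272,38),.016),("bd",s2(626,172),.016),("bd",s2(14,435),.016)]:
    print("side",n,np.round(at_z("side",p,z),4))
E
```

```text
top cup rim [ 0.548  -0.0892  0.1536]
top cup bottom inside [ 0.5477 -0.0919  0.0916]
top handle end [ 0.5749 -0.1487  0.1256]
top pan TL [ 0.6582 -0.0319  0.0976]
top pan TR [ 0.6442 -0.1772  0.0976]
top pan BR [ 0.4265 -0.1555  0.0976]
top pan BL [ 0.4427 -0.009   0.0976]
top foot [ 0.5287 -0.3368  0.016 ]
top post top [ 0.5294 -0.3353  0.198 ]
top hook root [ 0.5203 -0.3361  0.19  ]
top hook end [ 0.4346 -0.3191  0.21  ]
top hook bend [ 0.4388 -0.3239  0.19  ]
top L1 [0.5528 0.3043 0.054 ]
top L2 [0.5555 0.1476 0.054 ]
top sF [0.5552 0.2255 0.046 ]
top s1 [0.4401 0.2991 0.046 ]
top s2 [0.442  0.2268 0.046 ]
top s3 [0.442  0.1473 0.046 ]
top plate L [ 0.6828 -0.0645  0.139 ]
top plate R [ 0.6771 -0.1444  0.139 ]
side cup rim [ 0.5473 -0.0882  0.1536]
side pan far-left(=TR?) [ 0.6406 -0.1748  0.0976]
side pan right [ 0.4252 -0.1523  0.0976]
side pan near [ 0.4395 -0.0012  0.0976]
side pan left [ 0.6547 -0.0326  0.0976]
side foot [ 0.5271 -0.3343  0.016 ]
side post top [ 0.5269 -0.3337  0.198 ]
side hook root [ 0.5201 -0.3361  0.19  ]
side hook tip [ 0.432  -0.3165  0.21  ]
side hook bend [ 0.4388 -0.3253  0.19  ]
side Lnear [0.5514 0.3062 0.054 ]
side Lfar [0.5537 0.1498 0.054 ]
side sF [0.5538 0.2272 0.046 ]
side s near [0.4384 0.3007 0.046 ]
side mid [0.4408 0.2282 0.046 ]
side far [0.4407 0.1496 0.046 ]
side bd [0.6009 0.1001 0.016 ]
side bd [0.3855 0.1008 0.016 ]
side bd [0.5974 0.3578 0.016 ]
```

Emit:
step_arm(
  rows=[
    [0, 0, -0.003, 0, 0, -6.6, 1],
    [0, 0, -0.003, 0, 0, -6.6, 1],
    [0, 0, -0.003, 0, 0, -6.6, 1],
    [0, 0, -0.003, 0, 0, -6.6, 1],
    [0, 0, -0.003, 0, 0, -6.6, 1],
    [0, 0, -0.003, 0, 0, -6.6, 1],
    [0, 0, -0.003, 0, 0, -6.6, 1],
    [0, 0, -0.003, 0, 0, -6.6, 1],
    [0, 0, -0.003, 0, 0, -6.6, 1],
    [0, 0, -0.003, 0, 0, -6.6, 1],
    [0, 0, -0.003, 0, 0, -6.6, 1],
    [0, 0, -0.003, 0, 0, -6.6, 1],
  ],
)

```text
t: 2.85
ee_pos: [0.1883, -0.4901, 0.2629]
eef_rot: [2.008, 2.416, -0.0]
force: [-0.4, 0.9, -0.5]
opening: 0.0915
```

Emit:
step_arm(
  rows=[
    [0, 0, 0, 0, 0, -7, 1],
    [0, 0, 0, 0, 0, -7, 1],
    [0.011, 0.0246, 0, 0, 0, 0, 1],
    [0.011, 0.0246, 0, 0, 0, 0, 1],
    [0.011, 0.0246, 0, 0, 0, 0, 1],
    [0.011, 0.0246, 0, 0, 0, 0, 1],
    [0.011, 0.0246, 0, 0, 0, 0, 1],
    [0.011, 0.0246, 0, 0, 0, 0, 1],
    [0.011, 0.0246, 0, 0, 0, 0, 1],
    [0.011, 0.0246, 0, 0, 0, 0, 1],
    [0.011, 0.0246, 0, 0, 0, 0, 1],
    [0.011, 0.0246, 0, 0, 0, 0, 1],
  ],
)

```text
t: 3.85
ee_pos: [0.3683, -0.2877, 0.2629]
eef_rot: [1.706, 2.638, -0.0]
force: [0.2, 0.2, -0.7]
opening: 0.0918
```

Emit:
step_arm(
  rows=[
    [0.011, 0.0246, 0, 0, 0, 0, 1],
    [0.011, 0.0246, 0, 0, 0, 0, 1],
    [0.011, 0.0246, 0, 0, 0, 0, 1],
    [0.011, 0.0246, 0, 0, 0, 0, 1],
    [0.011, 0.0246, 0, 0, 0, 0, 1],
    [0.011, 0.0246, 0, 0, 0, 0, 1],
    [0.011, 0.0246, 0, 0, 0, 0, 1],
    [0.011, 0.0246, 0, 0, 0, 0, 1],
    [0.011, 0.0246, 0, 0, 0, 0, 1],
    [0, 0, 0, 0, 0, 0, 1],
    [0, 0, 0, 0, 0, 0, 1],
  ],
)

```text
t: 4.77
ee_pos: [0.5292, -0.1069, 0.2624]
eef_rot: [-1.702, -2.64, 0.001]
force: [0.2, -0.3, -0.1]
opening: 0.0919
```

```bash
cat >> h.py <<'E'
from scipy.spatial.transform import Rotation as R
def to(P,rot=None):
    s=state(); M=R.from_rotvec(s["eef_rot"]); 
    print("t",round(s["t"],2),"tcp",np.round(s["ee_pos"],4),"yawy",round(np.degrees(np.arctan2(*M.as_matrix()[1::-1,1])),2),"zax",np.round(M.as_matrix()[:,2],3),"F",np.round(s["force"],1),"open",round(s["opening"],4),"q",np.round(s["joint_pos"],2))
    if P is not None: print("delta tool",np.round(M.inv().apply(np.array(P)-s["ee_pos"]),4))
E
python3 - <<'E'
from h import *
to([.5477,-.0887,.119])
im=crop("top",240,130,440,280,4,"t3"); crop("side",220,80,410,270,4,"s3")
E
```

```text
t 4.77 tcp [ 0.5292 -0.1069  0.2624] yawy 24.36 zax [-0.001 -0.    -1.   ] F [ 0.2 -0.3 -0.1] open 0.0919 q [-0.34  0.34  1.42 -0.    1.38 -0.77]
delta tool [0.0089 0.0245 0.1433]
```

View pics/s3.png

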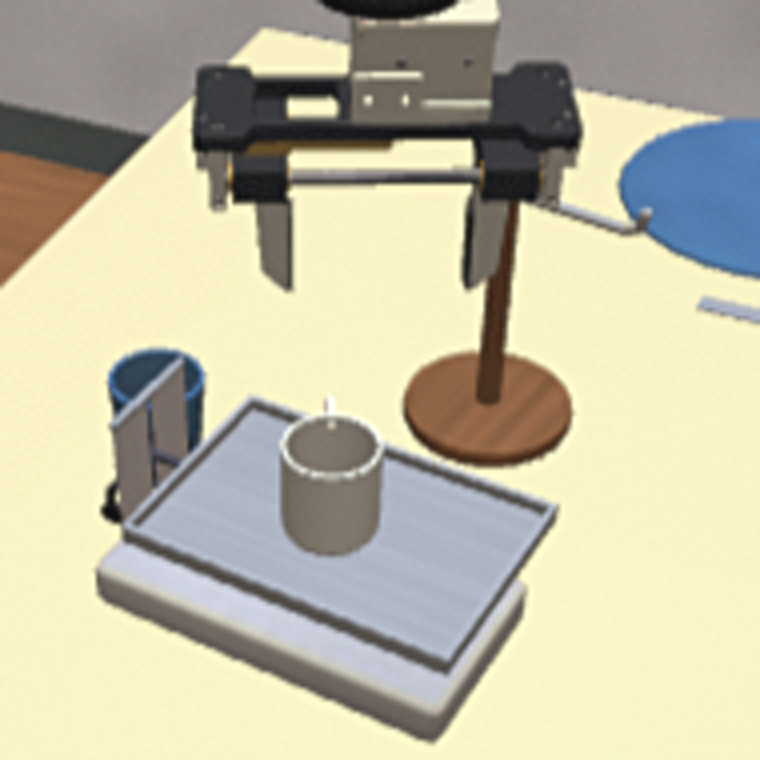

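Emit:
step_arm(
  rows=[
    [0.009, 0.0245, 0.01, 0, 0, 0, 1],
    [0, 0, 0.02, 0, 0, 0, 1],
    [0, 0, 0.02, 0, 0, 0, 1],
    [0, 0, 0.02, 0, 0, 0, 1],
    [0, 0, 0.02, 0, 0, 0, 1],
    [0, 0, 0.018, 0, 0, 0, 1],
    [0, 0, 0.015, 0, 0, 0, 1],
    [0, 0, 0.01, 0, 0, 0, 1],
    [0, 0, 0.01, 0, 0, 0, 1],
    [0, 0, 0, 0, 0, 0, 1],
    [0, 0, 0, 0, 0, 0, 1],
  ],
)

```text
t: 5.78
ee_pos: [0.5474, -0.0899, 0.1199]
eef_rot: [-1.707, -2.637, 0.0]
force: [-0.1, 0.7, -0.8]
opening: 0.0917
```

```bash
python3 - <<'E'
from h import *
to([.5477,-.0887,.119])
s=state()["ee_pos"]; im=get_image("side"); crop("side",220,80,410,270,4,"s4",im,proj("side",[s]))
E
```

```text
t 5.78 tcp [ 0.5474 -0.0899  0.1199] yawy 24.18 zax [-0. -0. -1.] F [-0.1  0.7 -0.8] open 0.0917 q [-0.3   0.5   1.59 -0.    1.05 -0.72]
delta tool [0.001  0.0008 0.0009]
```

View pics/s4.png

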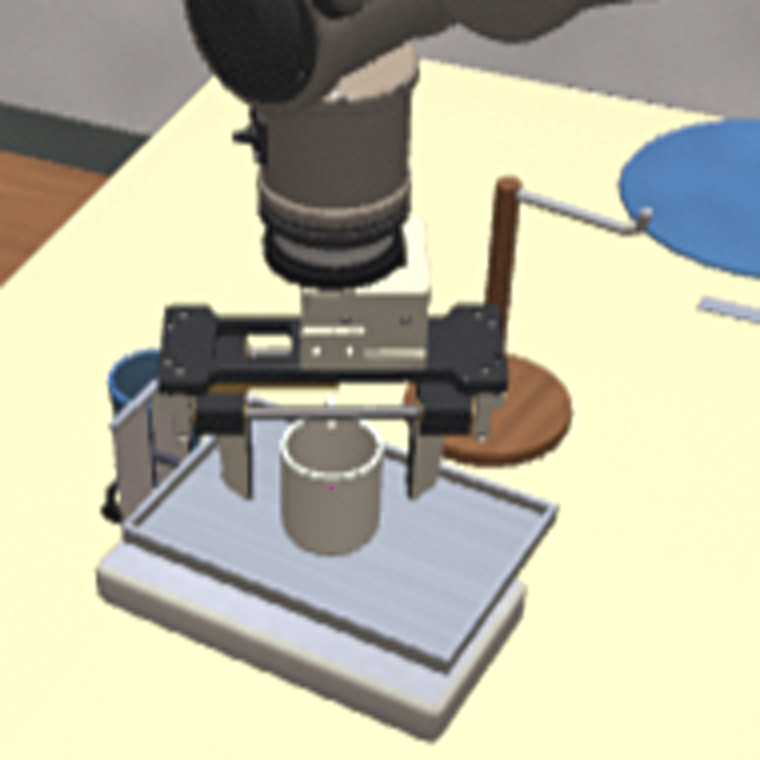

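Emit:
step_arm(
  rows=[
    [0.001, 0.0008, 0, 0, 0, 0, 0],
    [0, 0, 0, 0, 0, 0, 0],
    [0, 0, 0, 0, 0, 0, 0],
    [0, 0, 0, 0, 0, 0, 0],
    [0, 0, 0, 0, 0, 0, 0],
    [0, 0, 0, 0, 0, 0, 0],
    [0, 0, 0, 0, 0, 0, 0],
    [0, 0, 0, 0, 0, 0, 0],
  ],
)

```text
t: 6.5
ee_pos: [0.5478, -0.0883, 0.1197]
eef_rot: [1.706, 2.638, -0.0]
force: [-0.6, 0.3, -0.2]
opening: 0.0583
```

Emit:
step_arm(
  rows=[
    [0, 0, -0.005, 0, 0, 0, 0],
    [0, 0, -0.01, 0, 0, 0, 0],
    [0, 0, -0.01, 0, 0, 0, 0],
    [0, 0, -0.015, 0, 0, 0, 0],
    [0, 0, -0.02, 0, 0, 0, 0],
    [0, 0, -0.02, 0, 0, 0, 0],
    [0, 0, -0.02, 0, 0, 0, 0],
    [0, 0, -0.02, 0, 0, 0, 0],
    [0, 0, -0.01, 0, 0, 0, 0],
    [0, 0, 0, 0, 0, 0, 0],
    [0, 0, 0, 0, 0, 0, 0],
  ],
)

```text
t: 7.42
ee_pos: [0.5478, -0.0883, 0.2499]
eef_rot: [1.706, 2.637, 0.0]
force: [0.1, 0.2, -2.1]
opening: 0.0582
```

```bash
python3 - <<'E'
from h import *
to(None)
im=crop("side",200,40,420,270,3.4,"s5"); crop("top",240,110,440,280,4,"t5")
E
```

```text
t 7.42 tcp [ 0.5478 -0.0883  0.2499] yawy 24.21 zax [ 0.001 -0.    -1.   ] F [ 0.1  0.2 -2.1] open 0.0582 q [-0.3   0.38  1.4  -0.    1.36 -0.72]
```

View pics/s5.png

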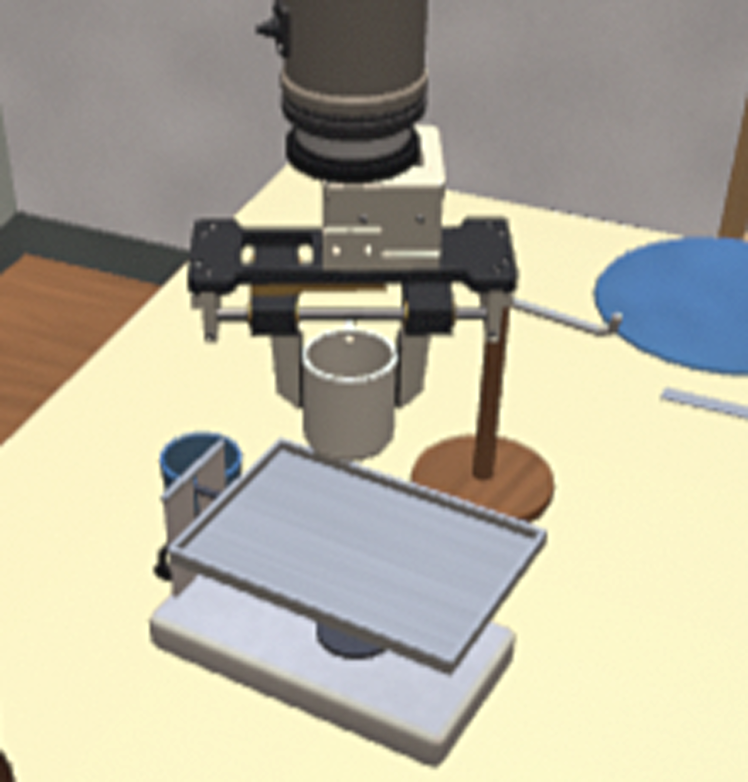

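View pics/t5.png

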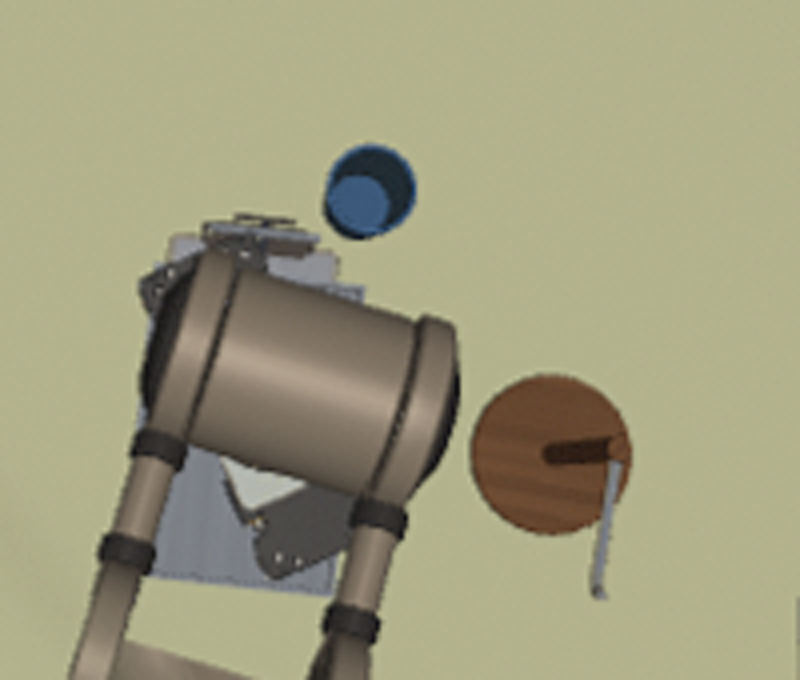

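```bash
python3 - <<'E'
from h import *
q=(200+349.5/3.4-.5,40+357.5/3.4-.5); print("cup rim",np.round(at_z("side",q,.2838),4))
post=np.array([.528,-.3348])
for a in(5,7,9,11):
    u=np.array([-np.cos(np.radians(a)),np.sin(np.radians(a))]); h=[[*(post+u*d),z] for d,z in((.009,.19),(.04,.19),(.06,.19),(.097,.19),(.097,.21))]
    print(a,"t1",np.round((proj("top",h)-[240,130])*4+1.5).tolist()," s1",np.round((proj("side",h)-[220,100])*4+1.5).tolist())
E
```

```text
cup rim [ 0.5475 -0.0842  0.2838]
5 t1 [[611.0, 384.0], [607.0, 430.0], [605.0, 460.0], [601.0, 516.0], [609.0, 518.0]]  s1 [[520.0, 117.0], [563.0, 129.0], [592.0, 137.0], [647.0, 152.0], [651.0, 125.0]]
7 t1 [[610.0, 384.0], [605.0, 430.0], [602.0, 460.0], [596.0, 516.0], [604.0, 518.0]]  s1 [[519.0, 117.0], [563.0, 130.0], [591.0, 138.0], [645.0, 154.0], [649.0, 127.0]]
9 t1 [[610.0, 384.0], [603.0, 430.0], [599.0, 460.0], [591.0, 515.0], [599.0, 517.0]]  s1 [[519.0, 117.0], [562.0, 131.0], [590.0, 140.0], [643.0, 157.0], [647.0, 129.0]]
11 t1 [[610.0, 384.0], [601.0, 429.0], [596.0, 459.0], [586.0, 514.0], [594.0, 516.0]]  s1 [[519.0, 118.0], [561.0, 132.0], [588.0, 141.0], [640.0, 159.0], [645.0, 132.0]]
```

```bash
python3 - <<'E'
from h import *
crop("top",380,200,420,270,10,"t6"); crop("side",330,110,400,160,10,"s6")
E
```

```text
(no output)
```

View pics/t6.png

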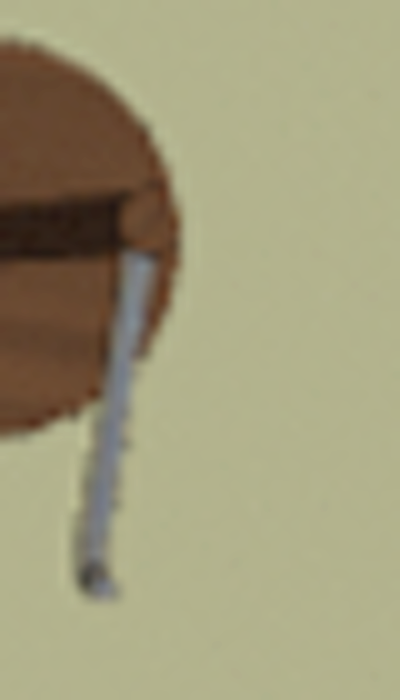

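View pics/s6.png

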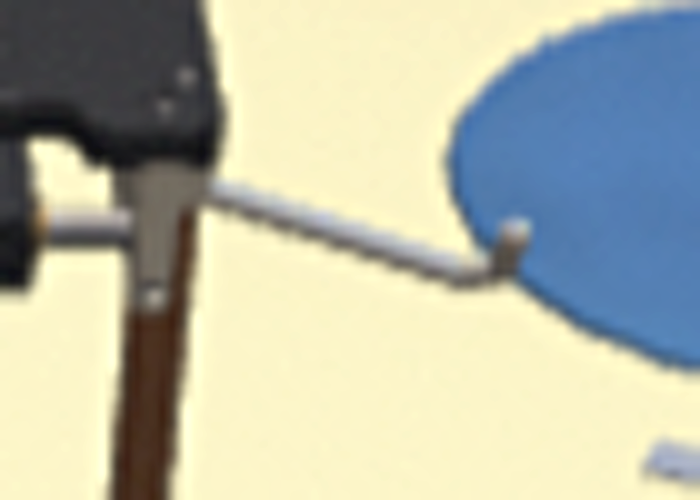

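Emit:
step_arm(
  rows=[
    [0, 0, 0, 0, 0, 6.76, 0],
    [0, 0, 0, 0, 0, 6.76, 0],
    [0, 0, 0, 0, 0, 6.76, 0],
    [0, 0, 0, 0, 0, 6.76, 0],
    [0, 0, 0, 0, 0, 6.76, 0],
    [-0.0204, -0.0099, 0, 0, 0, 0, 0],
    [-0.0204, -0.0099, 0, 0, 0, 0, 0],
    [-0.0204, -0.0099, 0, 0, 0, 0, 0],
    [-0.0204, -0.0099, 0, 0, 0, 0, 0],
    [-0.0204, -0.0099, 0, 0, 0, 0, 0],
  ],
)

```text
t: 8.45
ee_pos: [0.4811, -0.1812, 0.2488]
eef_rot: [-2.398, -2.027, 0.001]
force: [0.4, 0.3, -0.5]
opening: 0.0579
```

Emit:
step_arm(
  rows=[
    [-0.0204, -0.0099, 0, 0, 0, 0, 0],
    [-0.0204, -0.0099, 0, 0, 0, 0, 0],
    [-0.0204, -0.0099, 0, 0, 0, 0, 0],
    [-0.0204, -0.0099, 0, 0, 0, 0, 0],
    [-0.0204, -0.0099, 0, 0, 0, 0, 0],
    [0, 0, 0, 0, 0, 0, 0],
    [0, 0, 0, 0, 0, 0, 0],
  ],
)

```text
t: 9.03
ee_pos: [0.4156, -0.2734, 0.249]
eef_rot: [-2.401, -2.024, -0.0]
force: [0.6, 0.5, -1.6]
opening: 0.0583
```

```bash
python3 - <<'E'
from h import *
to([.4167,-.2725,.195])
im=crop("side",320,40,460,180,5.4,"s7"); crop("top",320,200,440,320,5,"t7")
E
```

```text
t 9.03 tcp [ 0.4156 -0.2734  0.249 ] yawy -9.72 zax [-0.001  0.001 -1.   ] F [ 0.6  0.5 -1.6] open 0.0583 q [-0.74  0.27  1.56  0.    1.31 -0.57]
delta tool [0.001 0.001 0.054]
```

View pics/s7.png

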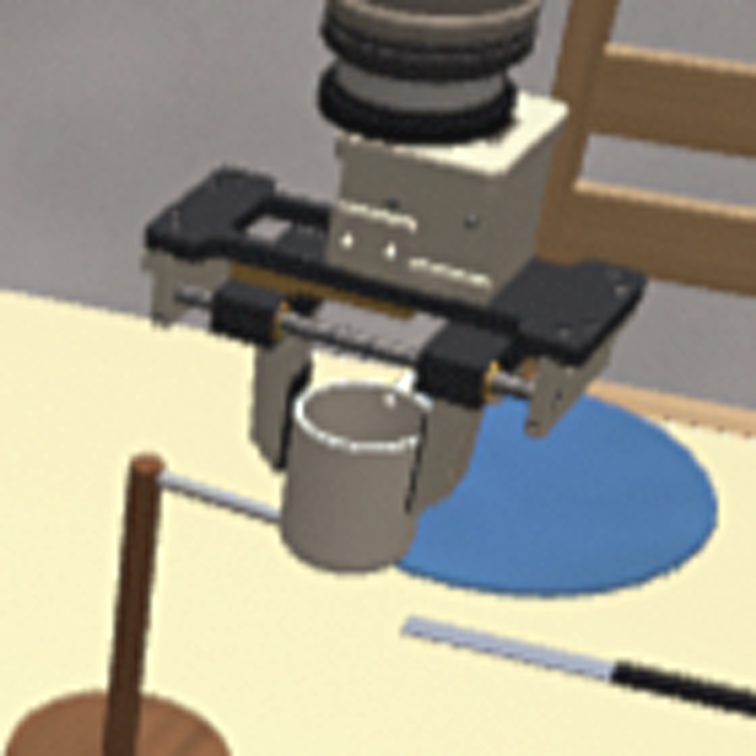

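View pics/t7.png

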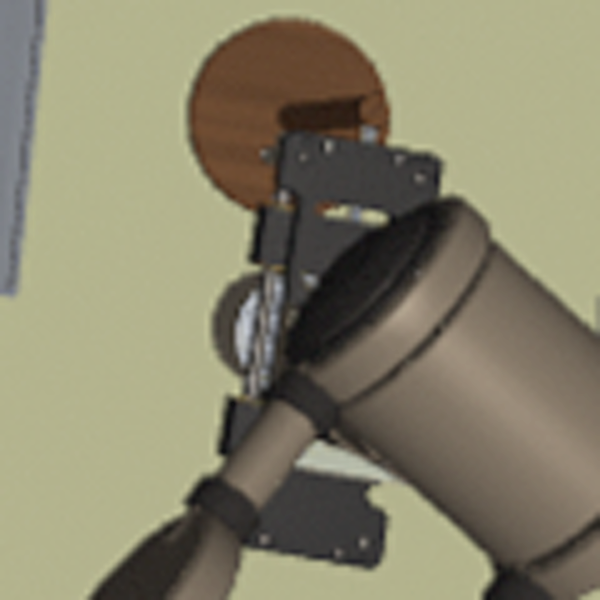

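```bash
cat >> h.py <<'E'
def cuppts(c,bot,hdir):
    a=np.linspace(0,2*np.pi,40); h=np.array([np.cos(hdir),np.sin(hdir),0]); b=np.array(bot)
    P=[b+[.03*np.cos(t),.03*np.sin(t),z] for z in(0,.065) for t in a]
    for y,z in[(.03,.057),(.0575,.057),(.0575,.014),(.061,.0605),(.044,.057)]: P.append(b+h*y+[0,0,z])
    return proj(c,P)
E
python3 - <<'E'
from h import *
im=get_image("side"); p=state()["ee_pos"]
for d in(.0311,.035):
    crop("side",340,90,420,160,9,f"s8_{int(d*1e4)}",im,cuppts("side",p-[0,0,d],np.radians(-99.5)))
E
```

```text
(no output)
```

View pics/s8_311.png

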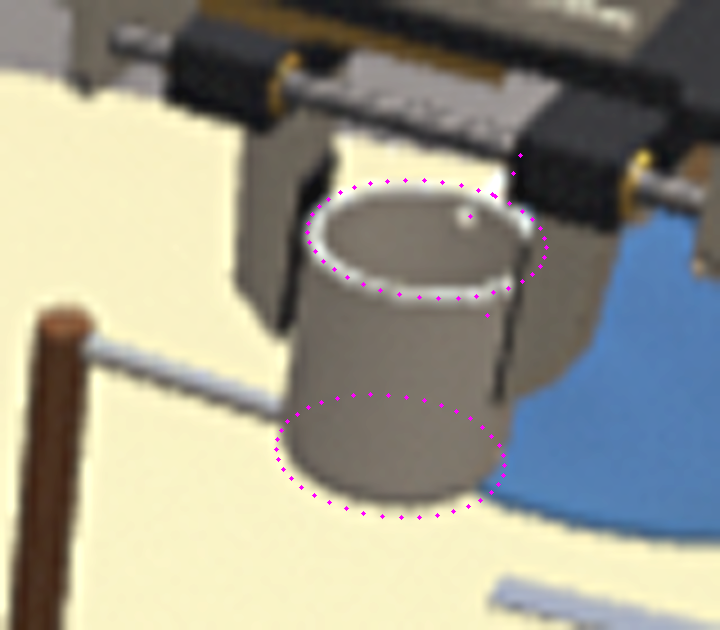

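View pics/s8_350.png

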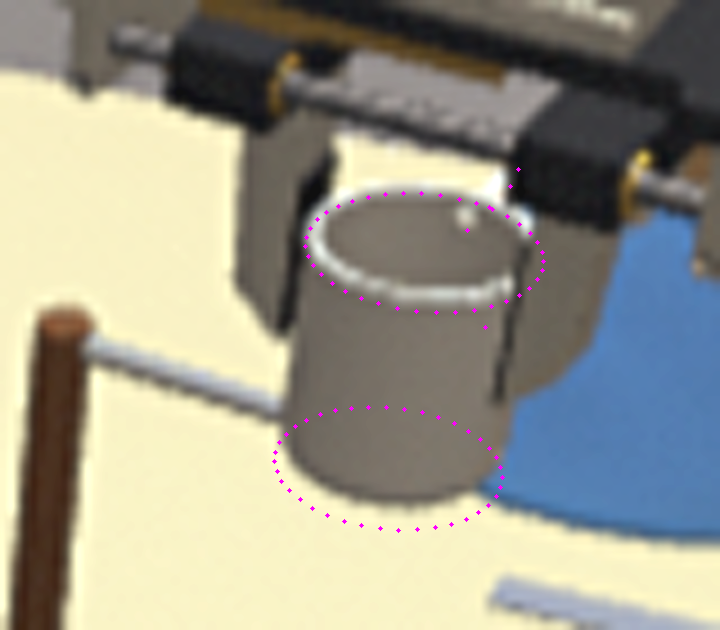

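Emit:
step_arm(
  rows=[
    [0.001, 0.001, 0.01, 0, 0, 0, 0],
    [0, 0, 0.015, 0, 0, 0, 0],
    [0, 0, 0.015, 0, 0, 0, 0],
    [0, 0, 0.0135, 0, 0, 0, 0],
    [0, 0, 0, 0, 0, 0, 0],
    [0, 0, 0, 0, 0, 0, 0],
  ],
)

```text
t: 9.68
ee_pos: [0.4174, -0.2712, 0.1954]
eef_rot: [-2.397, -2.028, 0.0]
force: [0.9, -0.3, -0.4]
opening: 0.0581
```

```bash
python3 - <<'E'
from h import *
to([.4759,-.2822,.1955])
im=get_image("side"); p=state()["ee_pos"]; post=np.array([.528,-.3348]); u=np.array([-.987,.1616])
hk=proj("side",[[*(post+u*d),z] for d,z in((.009,.19),(.06,.19),(.097,.19),(.097,.21))])
crop("side",330,90,420,170,8,"s9",im,np.r_[cuppts("side",p-[0,0,.031],np.radians(-99.5)),hk])
crop("top",320,200,440,320,5,"t9")
E
```

```text
t 9.68 tcp [ 0.4174 -0.2712  0.1954] yawy -9.52 zax [-0.001  0.001 -1.   ] F [ 0.9 -0.3 -0.4] open 0.0581 q [-0.73  0.32  1.65  0.    1.18 -0.56]
delta tool [-0.0012  0.0595 -0.0002]
```

View pics/s9.png

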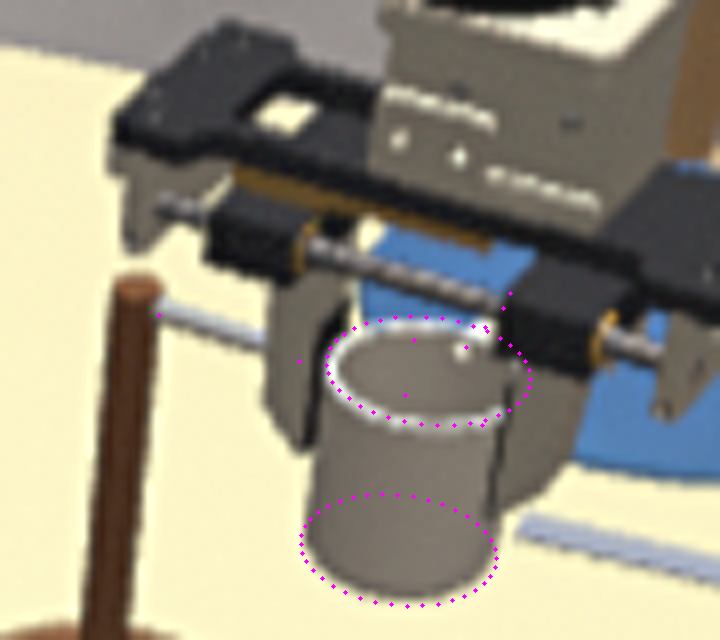

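View pics/t9.png

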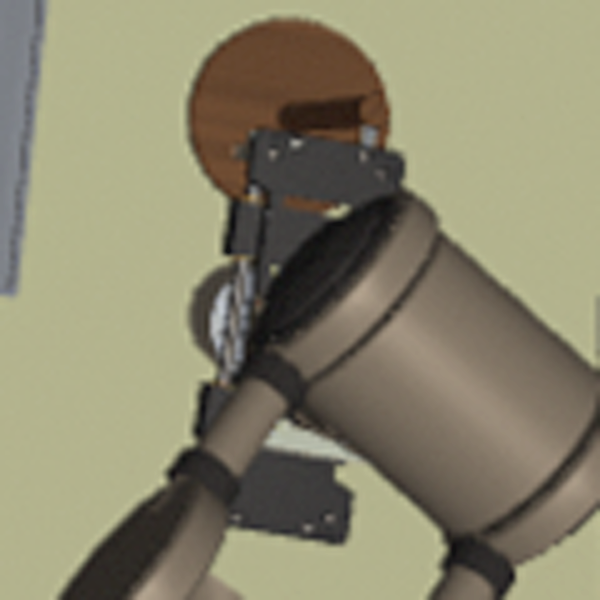

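Emit:
step_arm(
  rows=[
    [-0.0012, 0.005, 0, 0, 0, 0, 0],
    [0, 0.007, 0, 0, 0, 0, 0],
    [0, 0.007, 0, 0, 0, 0, 0],
    [0, 0.007, 0, 0, 0, 0, 0],
    [0, 0, 0, 0, 0, 0, 0],
  ],
)

```text
t: 10.2
ee_pos: [0.4444, -0.278, 0.1963]
eef_rot: [2.398, 2.028, 0.001]
force: [-0.6, 0.5, -0.9]
opening: 0.0584
```

Emit:
step_arm(
  rows=[
    [0, 0.007, 0, 0, 0, 0, 0],
    [0, 0.007, 0, 0, 0, 0, 0],
    [0, 0.007, 0, 0, 0, 0, 0],
    [0, 0.007, 0, 0, 0, 0, 0],
    [0, 0.0055, 0, 0, 0, 0, 0],
    [0, 0, 0, 0, 0, 0, 0],
    [0, 0, 0, 0, 0, 0, 0],
  ],
)

```text
t: 10.78
ee_pos: [0.476, -0.2831, 0.196]
eef_rot: [-2.399, -2.028, 0.0]
force: [0.6, -0.6, -0.9]
opening: 0.0581
```

```bash
python3 - <<'E'
from h import *
to([.4759,-.2822,.1955])
crop("side",310,80,420,170,7,"s10")
E
```

```text
t 10.78 tcp [ 0.476  -0.2831  0.196 ] yawy -9.56 zax [-0.  0. -1.] F [ 0.6 -0.6 -0.9] open 0.0581 q [-0.67  0.42  1.49 -0.    1.23 -0.51]
delta tool [ 0.0009 -0.0003  0.0005]
```

View pics/s10.png

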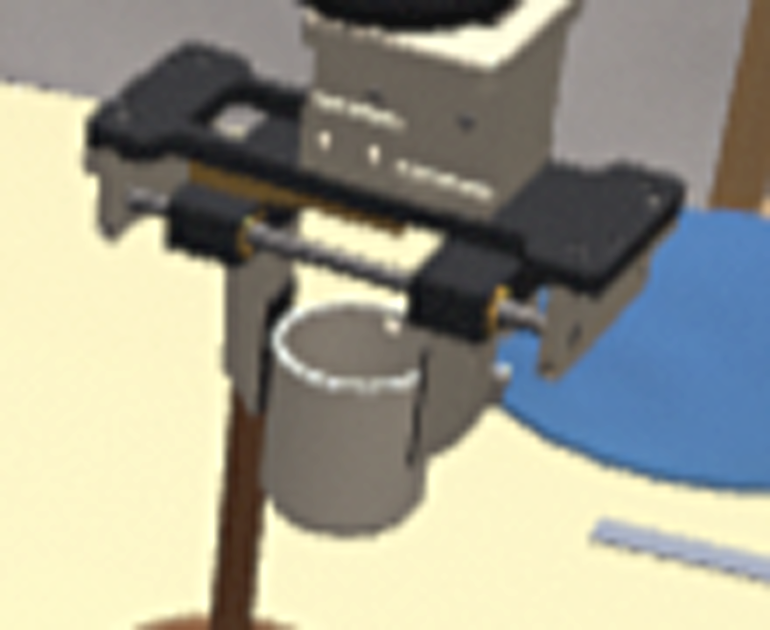

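Emit:
step_arm(
  rows=[
    [0, 0, 0.005, 0, 0, 0, 0],
    [0, 0, 0.005, 0, 0, 0, 0],
    [0, 0, 0.004, 0, 0, 0, 0],
    [0, 0, 0.003, 0, 0, 0, 0],
    [0, 0, 0, 0, 0, 0, 0],
    [0, 0, 0, 0, 0, 0, 0],
  ],
)

```text
t: 11.33
ee_pos: [0.4757, -0.2831, 0.179]
eef_rot: [-2.399, -2.028, 0.0]
force: [0.5, -0.3, -1.1]
opening: 0.0582
```

Emit:
step_arm(
  rows=[
    [0, 0, 0.002, 0, 0, 0, 0],
    [0, 0, 0, 0, 0, 0, 0],
    [0, 0, 0, 0, 0, 0, 0],
  ],
)

```text
t: 11.58
ee_pos: [0.4759, -0.2832, 0.1773]
eef_rot: [2.399, 2.028, -0.0]
force: [0.2, -0.6, -0.7]
opening: 0.0583
```

Emit:
step_arm(
  rows=[
    [0, 0, 0.002, 0, 0, 0, 0],
    [0, 0, 0, 0, 0, 0, 0],
    [0, 0, 0, 0, 0, 0, 0],
  ],
)

```text
t: 11.83
ee_pos: [0.4758, -0.2832, 0.1752]
eef_rot: [-2.399, -2.028, 0.0]
force: [0.5, 0.5, -0.8]
opening: 0.0583
```

Emit:
step_arm(
  rows=[
    [-0.0015, 0, 0.0038, 0, -5, 0, 0],
    [-0.0015, 0, 0.0038, 0, -5, 0, 0],
    [-0.0015, 0, 0.0038, 0, -5, 0, 0],
    [0, 0, 0, 0, 0, 0, 0],
    [0, 0, 0, 0, 0, 0, 0],
  ],
)

```text
t: 12.25
ee_pos: [0.4751, -0.2874, 0.1641]
eef_rot: [2.258, 1.914, -0.296]
force: [-0.5, -0.0, -0.8]
opening: 0.0582
```

```bash
python3 - <<'E'
from h import *
to(None)
crop("side",310,80,420,170,7,"s11")
E
```

```text
t 12.25 tcp [ 0.4751 -0.2874  0.1641] yawy -9.46 zax [-0.043 -0.253 -0.967] F [-0.5 -0.  -0.8] open 0.0582 q [-0.54  0.42  1.62 -0.28  1.02 -0.24]
```

View pics/s11.png

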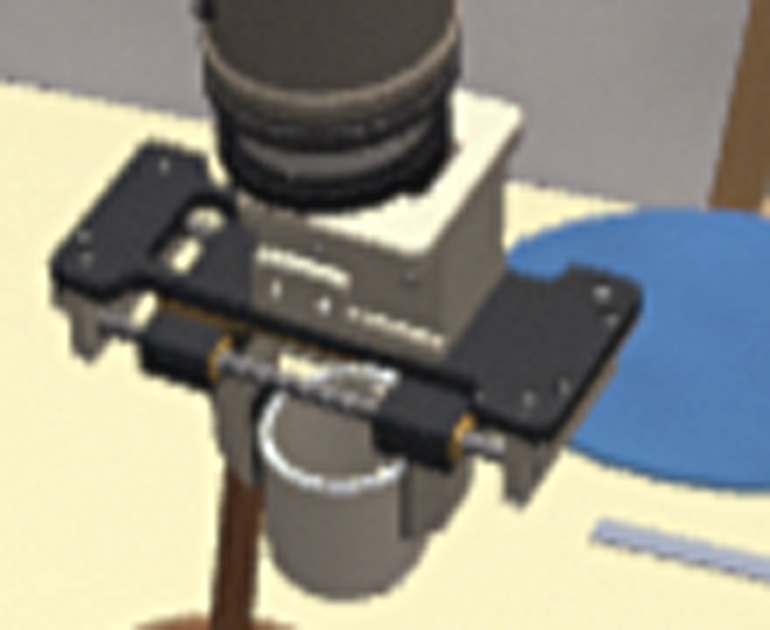

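Emit:
step_arm(
  rows=[
    [-0.0015, 0, 0.0038, 0, -5, 0, 0],
    [-0.0015, 0, 0.0038, 0, -5, 0, 0],
    [-0.0015, 0, 0.0038, 0, -5, 0, 0],
    [-0.0015, 0, 0.0038, 0, -5, 0, 0],
    [0, 0, 0, 0, 0, 0, 0],
    [0, 0, 0, 0, 0, 0, 0],
  ],
)

```text
t: 12.8
ee_pos: [0.473, -0.2996, 0.1521]
eef_rot: [2.045, 1.73, -0.643]
force: [0.5, 0.5, -0.3]
opening: 0.0579
```

```bash
python3 - <<'E'
from h import *
to(None)
s=state(); M=R.from_rotvec(s["eef_rot"]); print(s["ee_pos"]+M.apply([-.044,0,-.0185]))
crop("side",310,80,420,170,7,"s12"); crop("top",320,180,440,300,5,"t12")
E
```

```text
t 12.8 tcp [ 0.473  -0.2996  0.1521] yawy -9.59 zax [-0.097 -0.563 -0.821] F [ 0.5  0.5 -0.3] open 0.0579 q [-0.38  0.48  1.72 -0.75  0.95  0.24]
[ 0.46880961 -0.32478721  0.19236758]
```

View pics/s12.png

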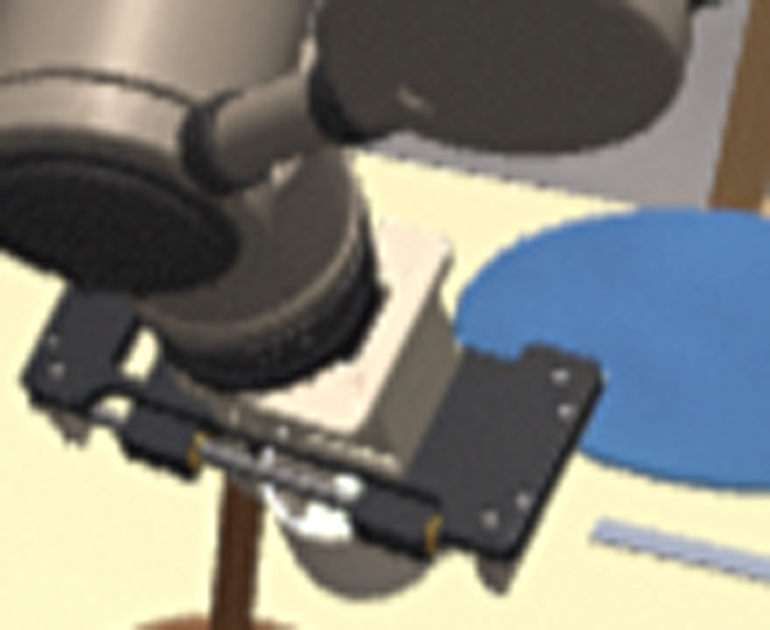

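View pics/t12.png

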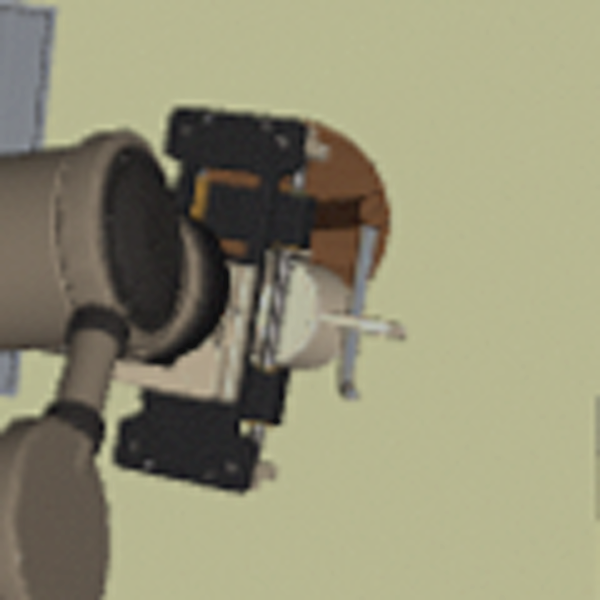

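Emit:
step_arm(
  rows=[
    [0.0012, 0, 0.0017, 0, 0, 0, 0],
    [0, 0, 0, 0, 0, 0, 0],
    [0, 0, 0, 0, 0, 0, 0.75],
    [0, 0, 0, 0, 0, 0, 0.85],
    [0, 0, 0, 0, 0, 0, 0.85],
    [0, 0, 0, 0, 0, 0, 0.85],
    [0, 0, 0, 0, 0, 0, 0.85],
    [0, 0, 0, 0, 0, 0, 0.85],
  ],
)

```text
t: 13.57
ee_pos: [0.4731, -0.2997, 0.1506]
eef_rot: [2.042, 1.727, -0.644]
force: [-0.1, 0.2, -1.0]
opening: 0.0782
```

```bash
python3 - <<'E'
from h import *
to(None)
crop("side",310,80,420,170,7,"s13"); crop("top",320,180,440,300,5,"t13")
E
```

```text
t 13.57 tcp [ 0.4731 -0.2997  0.1506] yawy -9.58 zax [-0.095 -0.566 -0.819] F [-0.1  0.2 -1. ] open 0.0782 q [-0.38  0.48  1.72 -0.76  0.95  0.25]
```

View pics/t13.png

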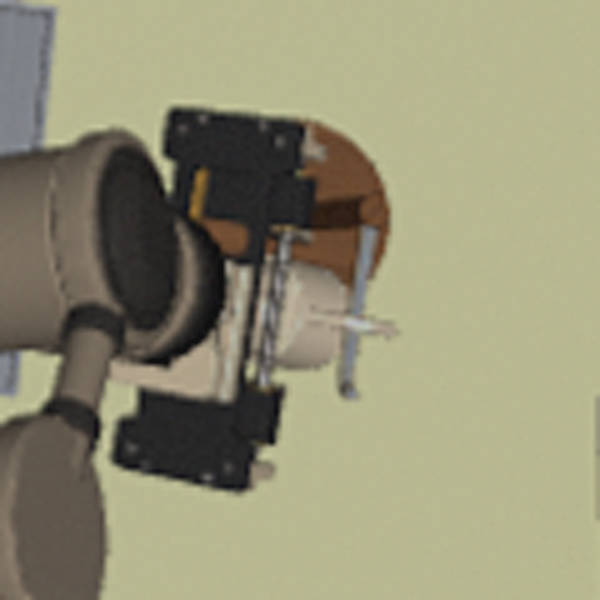

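View pics/s13.png

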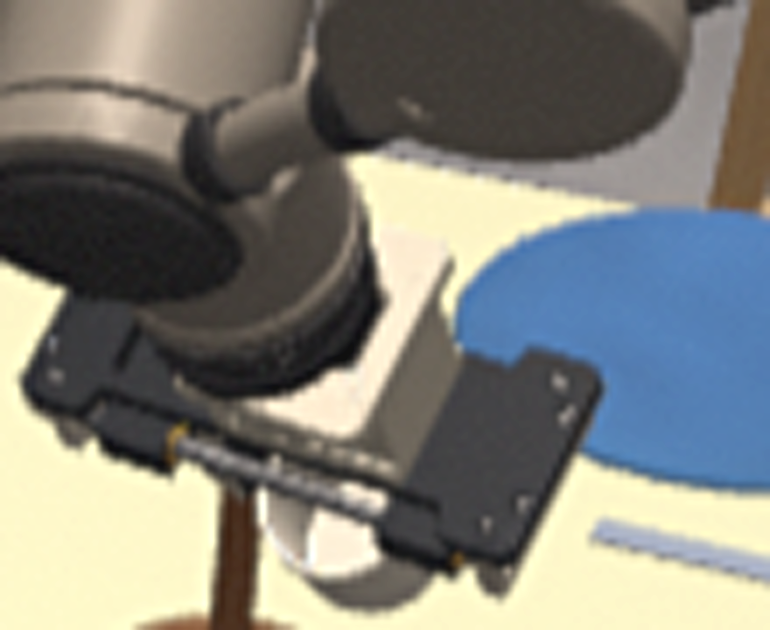

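Emit:
step_arm(
  rows=[
    [0, 0, -0.008, 0, 0, 0, 1],
    [0, 0, -0.012, 0, 0, 0, 1],
    [0, 0, -0.015, 0, 0, 0, 1],
    [0, 0, -0.015, 0, 0, 0, 1],
    [0, 0, -0.02, 0, 0, 0, 1],
    [0, 0, -0.02, 0, 0, 0, 1],
    [0, 0, -0.02, 0, 0, 0, 1],
    [0, 0, -0.02, 0, 0, 0, 1],
    [0, 0, -0.02, 0, 0, 0, 1],
    [0, 0, 0, 0, 0, 0, 1],
  ],
)

```text
t: 14.5
ee_pos: [0.4892, -0.2131, 0.2777]
eef_rot: [2.039, 1.724, -0.636]
force: [0.1, -0.0, 0.6]
opening: 0.0917
```

Emit:
step_arm(
  rows=[
    [0, 0, 0, 0, 5, 0, 1],
    [0, 0, 0, 0, 5, 0, 1],
    [0, 0, 0, 0, 5, 0, 1],
    [0, 0, 0, 0, 5, 0, 1],
    [0, 0, 0, 0, 5, 0, 1],
    [0, 0, 0, 0, 5, 0, 1],
    [0, 0, 0, 0, 5, 0, 1],
    [0, 0, 0, 0, 0, 0, 1],
    [0, 0, 0, 0, 0, 0, 1],
  ],
)

```text
t: 15.25
ee_pos: [0.4868, -0.216, 0.2729]
eef_rot: [2.402, 2.025, -0.003]
force: [-0.3, 0.0, -0.0]
opening: 0.092
```

```bash
python3 - <<'E'
from h import *
to(None)
crop("side",180,60,420,260,3,"s14"); crop("top",260,140,440,300,4,"t14")
E
```

```text
t 15.25 tcp [ 0.4868 -0.216   0.2729] yawy -9.74 zax [-0.001 -0.002 -1.   ] F [-0.3  0.  -0. ] open 0.092 q [-0.56  0.32  1.42 -0.    1.4  -0.39]
```

View pics/t14.png

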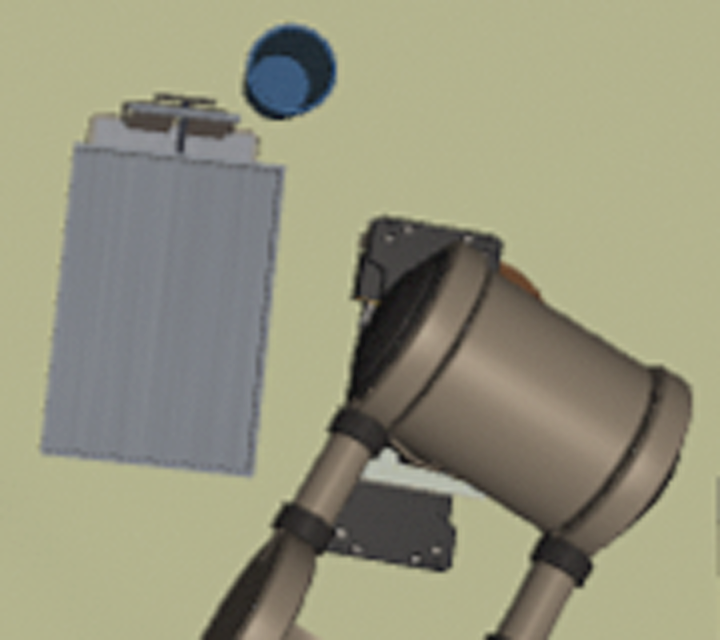

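View pics/s14.png

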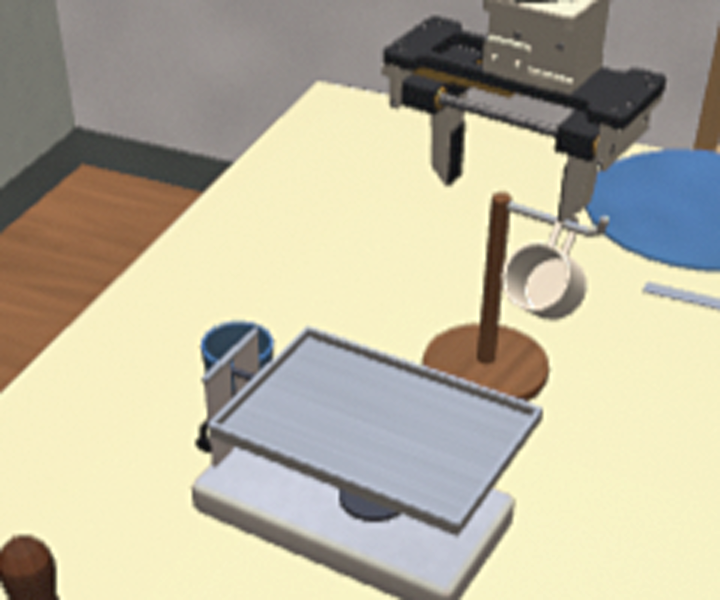

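```bash
python3 - <<'E'
from h import *
im=get_image("side"); crop("side",235,160,285,220,12,"s15",im)
it=get_image("top"); crop("top",275,150,335,190,12,"t15",it)
for l in("target","pointer"):
  for c in("side","top"):
    for d in regions_of(l,c)[:2]:
        ys,xs=np.nonzero(d["pixels"]); print(l,c,round(d["p"],2),len(ys),xs.min(),xs.max(),ys.min(),ys.max())
E
```

```text
target side 0.44 237 246 270 167 182
pointer side 0.76 4401 249 360 169 237
pointer top 0.71 4132 270 330 176 258
```

View pics/s15.png

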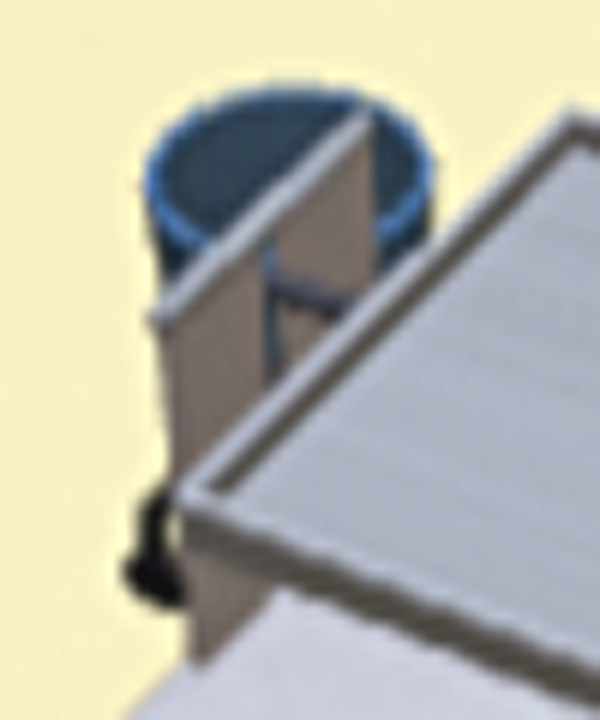

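View pics/t15.png

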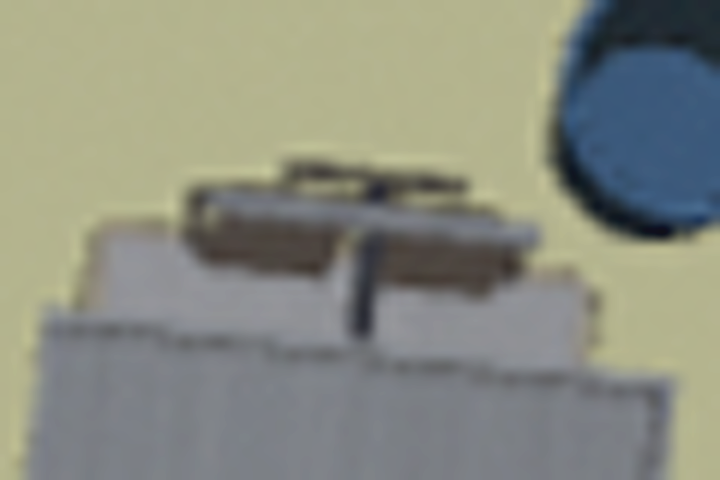

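```bash
cat >> h.py <<'E'
SO=np.array([.541,-.092,0]); sa=np.radians(-5.9)
EX=np.array([np.cos(sa),np.sin(sa),0]); EY=np.array([-np.sin(sa),np.cos(sa),0])
def on_plane(c,uv,X):
    o,d=ray(c,uv); t=(X-(o-SO)@EX)/(d@EX); p=o+d*t; return (p-SO)@EY,p[2]
def sc(x,y,z): return SO+EX*x+EY*y+np.array([0,0,z])
E
python3 - <<'E'
from h import *
px=lambda X,Y:(235+(X+.5)/12-.5,160+(Y+.5)/12-.5)
for n,X,Y in(("plate top left",157,318),("plate top right",372,112),("plate bottom left",200,660),("narrow top",152,492),("narrow top L",143,500),("narrow mid",150,530),("blob top left",128,560),("blob bottom",165,605),("blob left",122,575)):
    print(n,[tuple(np.round(on_plane("side",px(X,Y),x),4)) for x in(.138,.142,.146,.15)])
im=get_image("side")[160:220,235:285].astype(int).sum(2)
print(im[38:52,8:18])
E
```

```text
plate top left [(np.float64(0.0395), np.float64(0.1402)), (np.float64(0.0344), np.float64(0.135)), (np.float64(0.0294), np.float64(0.1299)), (np.float64(0.0243), np.float64(0.1247))]
plate top right [(np.float64(-0.0402), np.float64(0.1403)), (np.float64(-0.0459), np.float64(0.1352)), (np.float64(-0.0516), np.float64(0.13)), (np.float64(-0.0573), np.float64(0.1249))]
plate bottom left [(np.float64(0.0363), np.float64(0.0435)), (np.float64(0.0313), np.float64(0.0376)), (np.float64(0.0262), np.float64(0.0316)), (np.float64(0.0211), np.float64(0.0257))]
narrow top [(np.float64(0.0468), np.float64(0.0992)), (np.float64(0.0418), np.float64(0.0937)), (np.float64(0.0368), np.float64(0.0883)), (np.float64(0.0318), np.float64(0.0828))]
narrow top L [(np.float64(0.05), np.float64(0.0995)), (np.float64(0.0451), np.float64(0.094)), (np.float64(0.0401), np.float64(0.0885)), (np.float64(0.0351), np.float64(0.083))]
narrow mid [(np.float64(0.0488), np.float64(0.0903)), (np.float64(0.0438), np.float64(0.0847)), (np.float64(0.0388), np.float64(0.0792)), (np.float64(0.0338), np.float64(0.0736))]
blob 
[... 438 characters left out ...]
t64(0.0804)), (np.float64(0.0497), np.float64(0.0748)), (np.float64(0.0448), np.float64(0.0693))]
[[493 494 494 500 512 498 228 200 270 376]
 [492 496 498 504 505 424 203 264 369 358]
 [496 496 502 503 425 238 214 373 366 242]
 [493 499 501 425 234  84 215 374 393 349]
 [493 501 501 318  78  44 210 237 269 294]
 [496 505 504 275  35  87 304 168 154 183]
 [497 505 512 270  38 101 339 174 142 146]
 [498 511 504 232  29  69 252 178 156 149]
 [503 498 322 109  26  49 146 202 206 185]
 [506 495 189  11  10  24  70 187 226 215]
 [501 498 259  37   0   2  34 142 220 221]
 [499 506 442 189  71   7   4 121 217 220]
 [497 502 507 441 336 169 121 161 210 214]
 [493 495 504 504 475 452 440 324 217 207]]
```

```bash
python3 - <<'E'
from h import *
im=cv2.imread("pics/side0.png")[:,:,::-1]; crop("side",238,165,288,220,12,"s16",im)
a=im.astype(int).sum(2); print(a[198:213,240:256])
for i in range(4):
    get_image("side"); 
    print([(np.round(d["centre"],4).tolist(),round(d["p"],2)) for d in look_for("target","side")],[(np.round(d["centre"],4).tolist(),round(d["p"],2)) for d in look_for("target","top")])
E
```

```text
[[498 501 500 500 500 504 506 520 506 240 206 213 219 218 221 218]
 [498 500 498 500 500 503 512 515 435 208 209 216 215 220 216 223]
 [500 500 502 501 501 509 510 430 246 166 212 218 217 220 215 218]
 [498 500 499 498 501 507 430 241  78 138 216 217 221 215 219 219]
 [500 501 501 499 507 505 323  76  47 221 218 215 218 219 217 215]
 [497 501 498 501 510 508 277  34 106 350 227 216 216 220 215 212]
 [501 498 501 503 512 515 275  37 140 431 243 211 216 217 211 217]
 [501 500 500 505 516 508 237  29  93 310 228 214 217 210 216 278]
 [499 499 502 507 507 329 111  27  49 151 216 221 215 216 273 381]
 [500 501 499 509 503 191   7   7  29  75 188 218 212 237 345 366]
 [500 499 504 506 504 261  33   0   0  24 140 214 241 335 345 240]
 [501 500 501 506 512 449 192  74   1   6 118 243 336 344 238 153]
 [501 500 498 501 510 511 446 339 167 119 174 331 357 241 156 216]
 [501 501 500 501 504 509 511 486 457 441 301 354 392 306 268 351]
 [498 498 500 500 502 501 506 509 519 511 332 239 297 351 377 408]]
[([0.7177, 0.1389, 0.0631], 0.53)] []
[] []
[([0.5297, -0.0941, 0.1219], 0.65)] []
[] []
```

View pics/s16.png

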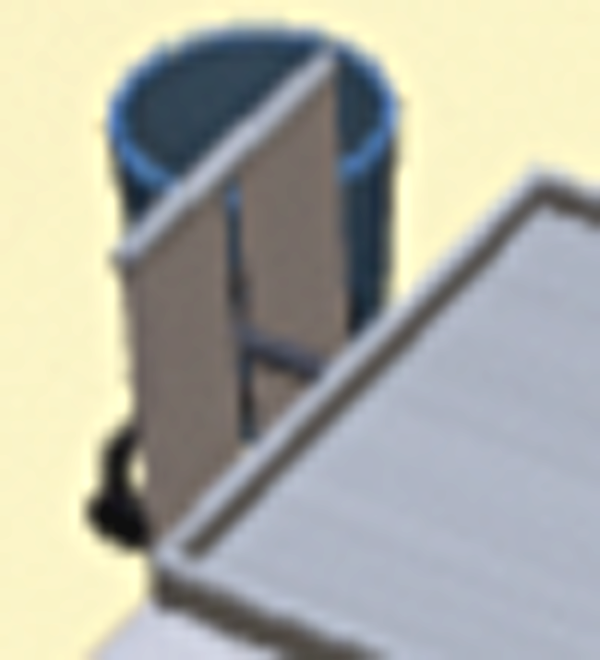

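```bash
python3 - <<'E'
from h import *
it=cv2.imread("pics/top0.png")[:,:,::-1].astype(int).sum(2)
print(it[162:178,286:312])
for z in(.05,.07,.09,.11,.139):
    p=at_z("top",(290.8,166.2),z); print(z,np.round([(p-SO)@EX,(p-SO)@EY],4))
i2=get_image("top").astype(int).sum(2); print(i2[162:178,286:312])
# local side scales
b=sc(.15,.034,.08)
for d in((.01,0,0),(0,.01,0),(0,0,.01)):
    print(d,(proj("side",b+EX*d[0]+EY*d[1]+[0,0,d[2]])-proj("side",b))[0]/10)
for n,px in(("frame top corner",(246.03,201.75)),("blob UL",(245.0,206.2)),("blob LL",(245.1,209)),("blob bot",(249,210.4))):
    print(n,[(x,*np.round(on_plane("side",px,x),4)) for x in(.138,.141,.144,.147,.15,.153,.156,.16)])
E
```

```text
[[332 335 333 333 335 332 337 334 333 332 336 334 333 333 336 331 335 333
  334 335 333 335 334 333 334 337]
 [335 336 335 335 336 334 335 335 335 334 335 335 337 338 339 336 336 335
  336 334 333 336 334 334 334 334]
 [335 332 331 337 338 343 342 342 343 343 345 343 346 346 343 343 344 343
  344 341 338 338 335 335 338 335]
 [337 335 332 338 298 239 233 241 219 207 217 222 201 191 213 223 222 249
  257 289 302 336 346 346 343 343]
 [333 334 337 343 233 124 177 224 222 219 219 220 192 179 193 171 138 148
  155 160 158 182 192 214 223 218]
 [340 341 343 346 227 141 232 204 193 225 225 221 241 246 244 240 232 226
  226 220 215 192 180 189 170 139]
 [272 260 255 287 212 163 199 154 132 149 149 149 162 161 179 185 178 199
  225 230 224 240 246 247 241 232]
 [264 253 252 267 160 120 133 123 115 119 121 120 114 111 124 124 118 126
  136 128 184 176 159 179 187 177]
 [290 285 281 283 213 143 113 118 123 118 121 119 121 121 122 122 116 173
  125  95 164 140 114 123 125 122]
 [294 295 290 292 279 195 121 110 116 114 115 116 121 121 118 115 139 172
  125  95 125 126 120 121 119 118]
 [293 292 
[... 3513 characters left out ...]
(0.076)), (0.144, np.float64(0.0512), np.float64(0.0717)), (0.147, np.float64(0.0476), np.float64(0.0675)), (0.15, np.float64(0.0439), np.float64(0.0633)), (0.153, np.float64(0.0402), np.float64(0.0591)), (0.156, np.float64(0.0365), np.float64(0.0548)), (0.16, np.float64(0.0317), np.float64(0.0492))]
blob bot [(0.138, np.float64(0.0437), np.float64(0.0638)), (0.141, np.float64(0.0399), np.float64(0.0594)), (0.144, np.float64(0.0362), np.float64(0.0551)), (0.147, np.float64(0.0324), np.float64(0.0508)), (0.15, np.float64(0.0286), np.float64(0.0464)), (0.153, np.float64(0.0249), np.float64(0.0421)), (0.156, np.float64(0.0211), np.float64(0.0378)), (0.16, np.float64(0.0161), np.float64(0.032))]
```

Emit:
step_arm(
  rows=[
    [0, 0, 0, 0, 0, -3.8, 1],
    [0.0247, 0.002, 0, 0, 0, 0, 1],
    [0.0247, 0.002, 0, 0, 0, 0, 1],
    [0.0247, 0.002, 0, 0, 0, 0, 1],
    [0.0247, 0.002, 0, 0, 0, 0, 1],
    [0.0247, 0.002, 0, 0, 0, 0, 1],
    [0.0247, 0.002, 0, 0, 0, 0, 1],
    [0.0247, 0.002, 0, 0, 0, 0, 1],
    [0.0247, 0.002, 0, 0, 0, 0, 1],
    [0.0247, 0.002, 0, 0, 0, 0, 1],
    [0.0247, 0.002, 0, 0, 0, 0, 1],
    [0.0247, 0.002, 0, 0, 0, 0, 1],
  ],
)

```text
t: 17.35
ee_pos: [0.5368, 0.0544, 0.2734]
eef_rot: [2.331, 2.106, 0.0]
force: [0.6, 0.2, 0.3]
opening: 0.0917
```

Emit:
step_arm(
  rows=[
    [0.0247, 0.002, 0, 0, 0, 0, 1],
    [0.0247, 0.002, 0, 0, 0, 0, 1],
    [0.0247, 0.002, 0, 0, 0, 0, 1],
    [0.0247, 0.002, 0.02, 0, 0, 0, 1],
    [0, 0, 0.03, 0, 0, 0, 1],
    [0, 0, 0.03, 0, 0, 0, 1],
    [0, 0, 0.03, 0, 0, 0, 1],
    [0, 0, 0, 0, 0, 0, 1],
    [0, 0, 0, 0, 0, 0, 1],
  ],
)

```text
t: 18.1
ee_pos: [0.5539, 0.1506, 0.1626]
eef_rot: [-2.329, -2.105, 0.004]
force: [0.2, -0.2, 1.3]
opening: 0.0919
```

```bash
python3 - <<'E'
from h import *
to([.5546,.1487,.026])
im=get_image("side"); crop("side",180,160,340,330,4.4,"s17",im); crop("side",320,90,420,190,6,"s17b",im); crop("top",120,140,260,290,4,"t17")
E
```

```text
t 18.1 tcp [0.5539 0.1506 0.1626] yawy -5.78 zax [-0.003 -0.001 -1.   ] F [ 0.2 -0.2  1.3] open 0.0919 q [ 0.13  0.49  1.48 -0.    1.18  0.23]
delta tool [-0.0017  0.0013  0.1366]
```

View pics/s17.png

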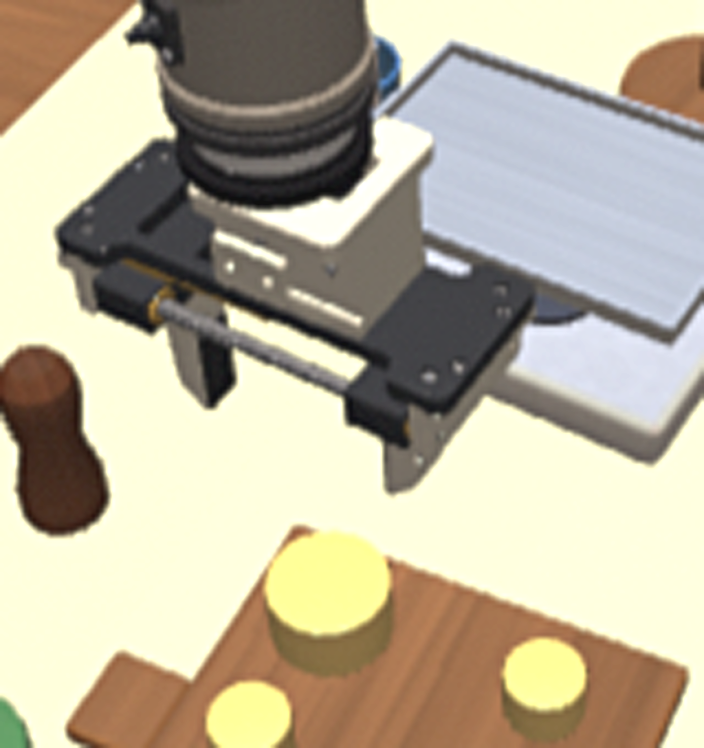

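View pics/s17b.png

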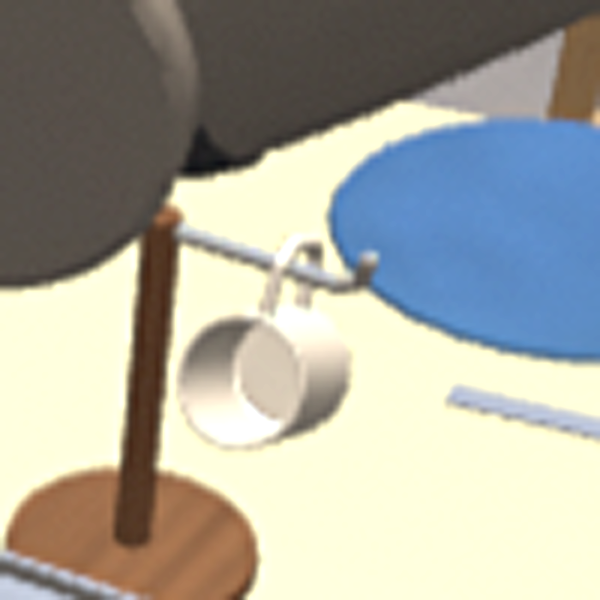

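Emit:
step_arm(
  rows=[
    [-0.0017, 0.0013, 0.02, 0, 0, 0, 1],
    [0, 0, 0.03, 0, 0, 0, 1],
    [0, 0, 0.03, 0, 0, 0, 1],
    [0, 0, 0.025, 0, 0, 0, 1],
    [0, 0, 0.02, 0, 0, 0, 1],
    [0, 0, 0.0116, 0, 0, 0, 1],
    [0, 0, 0, 0, 0, 0, 1],
    [0, 0, 0, 0, 0, 0, 1],
  ],
)

```text
t: 18.87
ee_pos: [0.5568, 0.1489, 0.0281]
eef_rot: [2.33, 2.106, 0.003]
force: [-0.6, 0.7, 0.6]
opening: 0.0919
```

Emit:
step_arm(
  rows=[
    [0, 0, 0, 0, 0, 0, 0],
    [0, 0, 0, 0, 0, 0, 0],
    [0, 0, 0, 0, 0, 0, 0],
    [0, 0, 0, 0, 0, 0, 0],
    [0, 0, 0, 0, 0, 0, 0],
    [0, 0, 0, 0, 0, 0, 0],
    [0, 0, 0, 0, 0, 0, 0],
  ],
)

```text
t: 19.45
ee_pos: [0.5558, 0.1489, 0.0272]
eef_rot: [2.33, 2.106, 0.001]
force: [-2.3, -0.2, 5.3]
opening: 0.0608
```

Emit:
step_arm(
  rows=[
    [0, 0, -0.01, 0, 0, 0, 0],
    [0, 0, -0.02, 0, 0, 0, 0],
    [0, 0, -0.03, 0, 0, 0, 0],
    [0, 0, -0.03, 0, 0, 0, 0],
    [0, 0, -0.03, 0, 0, 0, 0],
    [0, 0, -0.03, 0, 0, 0, 0],
    [0, 0, -0.02, 0, 0, 0, 0],
    [0, 0, 0, 0, 0, 0, 0],
    [0, 0, 0, 0, 0, 0, 0],
  ],
)

```text
t: 20.2
ee_pos: [0.5559, 0.1489, 0.1977]
eef_rot: [2.33, 2.106, 0.003]
force: [0.4, -0.0, -1.3]
opening: 0.0613
```

```bash
python3 - <<'E'
from h import *
print(sc(-.045,0,0)); to(sc(-.045,0,.131))
im=get_image("side"); crop("side",160,140,380,340,3.4,"s18",im)
E
```

```text
[ 0.49623837 -0.08737434  0.        ]
t 20.2 tcp [0.5559 0.1489 0.1977] yawy -5.78 zax [ 0.002  0.    -1.   ] F [ 0.4 -0.  -1.3] open 0.0613 q [ 0.13  0.46  1.43 -0.    1.25  0.23]
delta tool [-0.2411 -0.0357  0.0665]
```

View pics/s18.png

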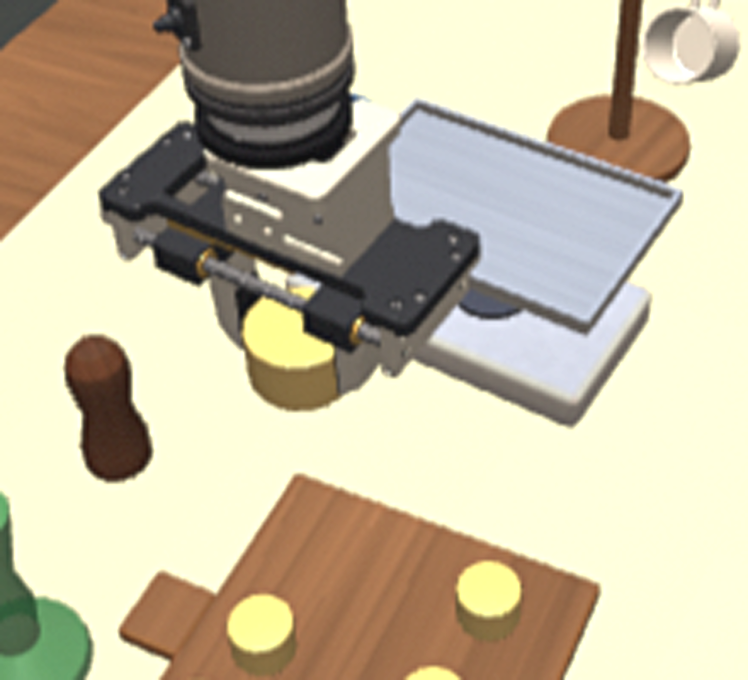

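Emit:
step_arm(
  rows=[
    [-0.012, -0.002, 0, 0, 0, 0, 0],
    [-0.022, -0.003, 0, 0, 0, 0, 0],
    [-0.022, -0.003, 0, 0, 0, 0, 0],
    [-0.022, -0.003, 0, 0, 0, 0, 0],
    [-0.022, -0.003, 0, 0, 0, 0, 0],
    [-0.022, -0.003, 0, 0, 0, 0, 0],
    [-0.022, -0.003, 0, 0, 0, 0, 0],
    [-0.022, -0.003, 0, 0, 0, 0, 0],
    [-0.022, -0.003, 0, 0, 0, 0, 0],
    [-0.022, -0.003, 0, 0, 0, 0, 0],
    [-0.022, -0.0037, 0, 0, 0, 0, 0],
    [-0.0091, -0.003, 0, 0, 0, 0, 0],
  ],
)

```text
t: 21.25
ee_pos: [0.4941, -0.09, 0.1951]
eef_rot: [-2.331, -2.103, 0.004]
force: [-0.0, -0.1, -1.2]
opening: 0.0611
```

Emit:
step_arm(
  rows=[
    [0, 0, 0, 0, 0, 0, 0],
    [0, 0, 0.02, 0, 0, 0, 0],
    [0, 0, 0.025, 0, 0, 0, 0],
    [0, 0, 0.015, 0, 0, 0, 0],
    [0, 0, 0.01, 0, 0, 0, 0],
    [0, 0, 0.01, 0, 0, 0, 0],
    [0, 0, 0.01, 0, 0, 0, 0],
    [0, 0, 0.008, 0, 0, 0, 0],
    [0, 0, 0, 0, 0, 0, 0],
    [0, 0, 0, 0, 0, 0, 0],
  ],
)

```text
t: 22.08
ee_pos: [0.4959, -0.0873, 0.0988]
eef_rot: [-2.33, -2.107, 0.0]
force: [0.2, 0.9, 0.3]
opening: 0.061
```

```bash
python3 - <<'E'
from h import *
to(sc(-.045,0,.098))
im=get_image("side"); crop("side",210,120,390,270,4.2,"s19",im)
E
```

```text
t 22.08 tcp [ 0.4959 -0.0873  0.0988] yawy -5.78 zax [-0. -0. -1.] F [0.2 0.9 0.3] open 0.061 q [-0.33  0.45  1.76 -0.    0.94 -0.23]
delta tool [-0.      0.0003  0.0008]
```

View pics/s19.png

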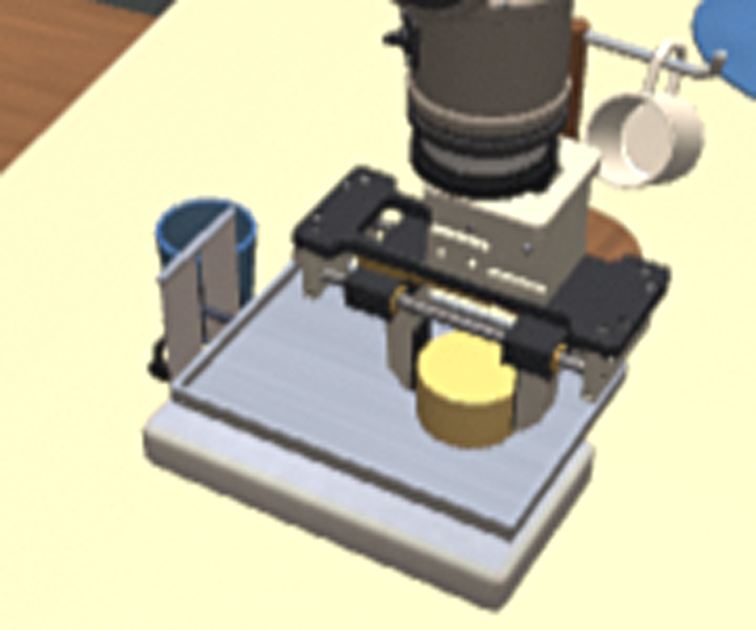

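Emit:
step_arm(
  rows=[
    [0, 0, 0, 0, 0, 0, 0.8],
    [0, 0, 0, 0, 0, 0, 0.8],
    [0, 0, 0, 0, 0, 0, 0.8],
    [0, 0, 0, 0, 0, 0, 0.8],
    [0, 0, -0.01, 0, 0, 0, 0.8],
    [0, 0, -0.02, 0, 0, 0, 0.8],
    [0, 0, -0.03, 0, 0, 0, 0.8],
    [0, 0, -0.03, 0, 0, 0, 0.8],
    [0, 0, -0.02, 0, 0, 0, 0.8],
    [0, 0, 0, 0, 0, 0, 0.8],
    [0, 0, 0, 0, 0, 0, 0.8],
  ],
)

```text
t: 23.05
ee_pos: [0.4965, -0.0876, 0.2105]
eef_rot: [2.328, 2.104, 0.003]
force: [0.5, -1.0, 0.3]
opening: 0.0735
```

```bash
cat >> h.py <<'E'
def rim(c,zf,off=(0,0)):
    out=[]; 
    for a,b in(((-.11,-.075),(.11,-.075)),((.11,-.075),(.11,.075)),((.11,.075),(-.11,.075)),((-.11,.075),(-.11,-.075))):
        for t in np.linspace(0,1,30): out.append(sc(*(np.array(a)*(1-t)+np.array(b)*t),zf+.009))
    return proj(c,out)
E
python3 - <<'E'
from h import *
to([.4414,.1485,.15])
im=get_image("side"); crop("side",235,150,365,250,5.8,"s20",im); np.save("pics/side20.npy",im)
# calibrate with empty pan picture is s14-era; check now
for z in(.082,.087,.092): print(z,np.round(rim("side",z)[[0,30,60,90]],1).tolist())
print("empty",np.round(rim("side",.121)[[0,30,60,90]],1).tolist())
E
```

```text
t 23.05 tcp [ 0.4965 -0.0876  0.2105] yawy -5.78 zax [ 0.003 -0.001 -1.   ] F [ 0.5 -1.   0.3] open 0.0735 q [-0.33  0.32  1.61 -0.    1.21 -0.23]
delta tool [ 0.2294 -0.0788  0.06  ]
0.082 [[359.5, 208.0], [282.5, 180.2], [250.3, 213.5], [332.1, 247.2]]
0.087 [[359.7, 206.5], [282.4, 178.7], [250.1, 212.0], [332.2, 245.7]]
0.092 [[359.9, 205.0], [282.4, 177.2], [250.0, 210.4], [332.4, 244.1]]
empty [[361.2, 195.8], [282.2, 168.3], [249.1, 201.3], [333.2, 234.9]]
```

View pics/s20.png

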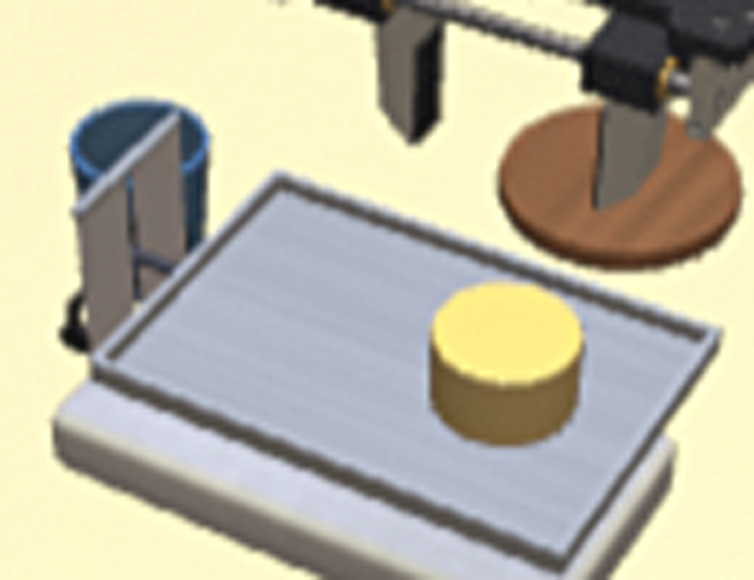

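Emit:
step_arm(
  rows=[
    [0.0209, -0.0072, 0, 0, 0, 0, 0.8],
    [0.0209, -0.0072, 0, 0, 0, 0, 0.8],
    [0.0209, -0.0072, 0, 0, 0, 0, 0.8],
    [0.0209, -0.0072, 0, 0, 0, 0, 0.8],
    [0.0209, -0.0072, 0, 0, 0, 0, 0.8],
    [0.0209, -0.0072, 0, 0, 0, 0, 0.8],
    [0.0209, -0.0072, 0, 0, 0, 0, 0.8],
    [0.0209, -0.0072, 0, 0, 0, 0, 0.8],
    [0.0209, -0.0072, 0, 0, 0, 0, 0.8],
    [0.0209, -0.0072, 0, 0, 0, 0, 0.8],
    [0.0209, -0.0072, 0, 0, 0, 0, 0.8],
    [0, 0, 0, 0, 0, 0, 0.8],
  ],
)

```text
t: 24.1
ee_pos: [0.4385, 0.1519, 0.2076]
eef_rot: [-2.326, -2.108, 0.003]
force: [-0.3, 1.0, -0.4]
opening: 0.0734
```

Emit:
step_arm(
  rows=[
    [0, 0, 0.02, 0, 0, 0, 0.8],
    [0, 0, 0.03, 0, 0, 0, 0.8],
    [0, 0, 0.03, 0, 0, 0, 0.8],
    [0, 0, 0.02, 0, 0, 0, 0.8],
    [0, 0, 0, 0, 0, 0, 0.8],
    [0, 0, 0, 0, 0, 0, 0.8],
  ],
)

```text
t: 24.6
ee_pos: [0.4394, 0.1487, 0.1078]
eef_rot: [-2.33, -2.105, 0.005]
force: [-0.0, 0.6, 1.0]
opening: 0.0732
```

```bash
python3 - <<'E'
from h import *
to([.4414,.1485,.02])
im=get_image("side"); crop("side",190,200,360,350,4.2,"s21",im)
# pan height by template registration on pan's left & far corners, empty (pics/side15 not saved) -> use model
E
```

```text
t 24.6 tcp [0.4394 0.1487 0.1078] yawy -5.8 zax [-0.004 -0.001 -1.   ] F [-0.   0.6  1. ] open 0.0732 q [ 0.16  0.38  1.85 -0.    0.92  0.26]
delta tool [0.0001 0.0023 0.0878]
```

View pics/s21.png

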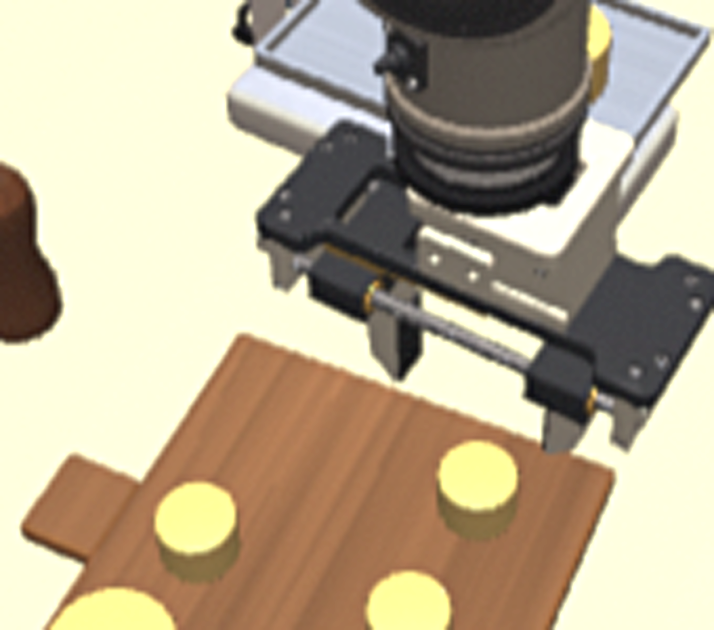

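Emit:
step_arm(
  rows=[
    [0, 0.0023, 0.02, 0, 0, 0, 0.8],
    [0, 0, 0.025, 0, 0, 0, 0.8],
    [0, 0, 0.025, 0, 0, 0, 0.8],
    [0, 0, 0.017, 0, 0, 0, 0.8],
    [0, 0, 0, 0, 0, 0, 0.8],
    [0, 0, 0, 0, 0, 0, 0.8],
  ],
)

```text
t: 25.15
ee_pos: [0.4432, 0.149, 0.0226]
eef_rot: [2.33, 2.106, 0.001]
force: [-0.6, 0.3, 0.3]
opening: 0.0738
```

Emit:
step_arm(
  rows=[
    [0, 0, 0, 0, 0, 0, 0],
    [0, 0, 0, 0, 0, 0, 0],
    [0, 0, 0, 0, 0, 0, 0],
    [0, 0, 0, 0, 0, 0, 0],
    [0, 0, 0, 0, 0, 0, 0],
    [0, 0, 0, 0, 0, 0, 0],
    [0, 0, 0, 0, 0, 0, 0],
    [0, 0, 0, 0, 0, 0, 0],
  ],
)

```text
t: 25.82
ee_pos: [0.4427, 0.1491, 0.0221]
eef_rot: [2.33, 2.106, 0.001]
force: [-1.2, -0.1, 5.8]
opening: 0.0393
```

Emit:
step_arm(
  rows=[
    [0, 0, -0.01, 0, 0, 0, 0],
    [0, 0, -0.02, 0, 0, 0, 0],
    [0, 0, -0.03, 0, 0, 0, 0],
    [0, 0, -0.03, 0, 0, 0, 0],
    [0, 0, -0.03, 0, 0, 0, 0],
    [0, 0, -0.03, 0, 0, 0, 0],
    [0, 0, -0.02, 0, 0, 0, 0],
    [0, 0, 0, 0, 0, 0, 0],
    [0, 0, 0, 0, 0, 0, 0],
  ],
)

```text
t: 26.57
ee_pos: [0.4429, 0.1491, 0.1923]
eef_rot: [2.33, 2.106, 0.003]
force: [-0.2, 0.6, -0.2]
opening: 0.0396
```

```bash
python3 - <<'E'
from h import *
to(sc(.05,.035,.0815))
im=get_image("side"); crop("side",190,160,360,350,3.5,"s22",im)
E
```

```text
t 26.57 tcp [0.4429 0.1491 0.1923] yawy -5.78 zax [ 0.002  0.    -1.   ] F [-0.2  0.6 -0.2] open 0.0396 q [ 0.16  0.27  1.73 -0.    1.14  0.26]
delta tool [-0.1951  0.1718  0.1111]
```

View pics/s22.png

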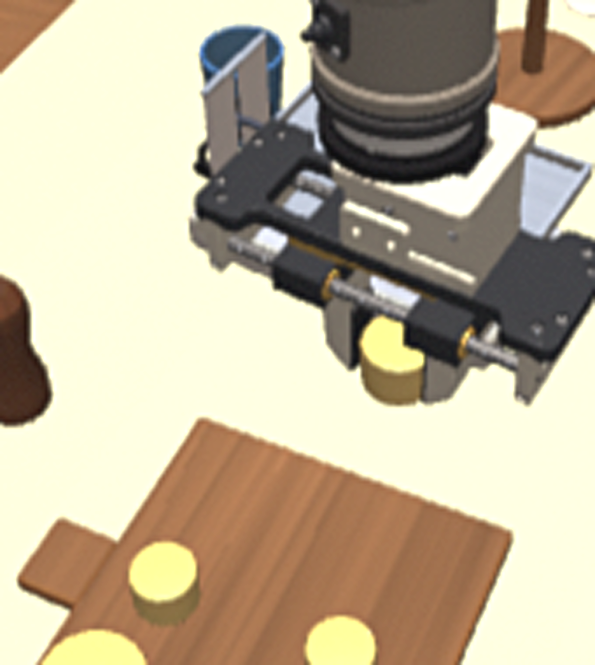

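```bash
python3 - <<'E'
from h import *
to(sc(.032,.036,.0825)); 
E
```

```text
t 26.62 tcp [0.4421 0.149  0.1912] yawy -5.78 zax [-0.001 -0.    -1.   ] F [-1.2 -0.4  0.7] open 0.0391 q [ 0.16  0.27  1.73 -0.    1.14  0.26]
delta tool [-0.1938  0.1548  0.1086]
```

Emit:
step_arm(
  rows=[
    [-0.0098, 0.0078, -0.01, 0, 0, 0, 0],
    [-0.0184, 0.0147, -0.01, 0, 0, 0, 0],
    [-0.0184, 0.0147, 0, 0, 0, 0, 0],
    [-0.0184, 0.0147, 0, 0, 0, 0, 0],
    [-0.0184, 0.0147, 0, 0, 0, 0, 0],
    [-0.0184, 0.0147, 0, 0, 0, 0, 0],
    [-0.0184, 0.0147, 0, 0, 0, 0, 0],
    [-0.0184, 0.0147, 0, 0, 0, 0, 0],
    [-0.0184, 0.0147, 0, 0, 0, 0, 0],
    [-0.0184, 0.0147, 0, 0, 0, 0, 0],
    [-0.0184, 0.0147, 0, 0, 0, 0, 0],
    [0, 0, 0, 0, 0, 0, 0],
  ],
)

```text
t: 27.62
ee_pos: [0.5779, -0.0627, 0.209]
eef_rot: [-2.333, -2.102, 0.004]
force: [-1.1, 0.2, -0.6]
opening: 0.0392
```

Emit:
step_arm(
  rows=[
    [0, 0, 0.02, 0, 0, 0, 0],
    [0, 0, 0.03, 0, 0, 0, 0],
    [0, 0, 0.03, 0, 0, 0, 0],
    [0, 0, 0.015, 0, 0, 0, 0],
    [0, 0, 0.01, 0, 0, 0, 0],
    [0, 0, 0.01, 0, 0, 0, 0],
    [0, 0, 0.008, 0, 0, 0, 0],
    [0, 0, 0, 0, 0, 0, 0],
    [0, 0, 0, 0, 0, 0, 0],
  ],
)

```text
t: 28.37
ee_pos: [0.5772, -0.0593, 0.0889]
eef_rot: [2.33, 2.106, 0.0]
force: [-0.1, 0.7, -0.5]
opening: 0.0396
```

```bash
python3 - <<'E'
from h import *
to(sc(.032,.036,.0825)); 
im=get_image("side"); crop("side",215,130,375,260,4.5,"s23",im)
E
```

```text
t 28.37 tcp [ 0.5772 -0.0593  0.0889] yawy -5.78 zax [ 0. -0. -1.] F [-0.1  0.7 -0.5] open 0.0396 q [-0.23  0.58  1.55 -0.    1.02 -0.13]
delta tool [-0.0002 -0.0006  0.0064]
```

View pics/s23.png

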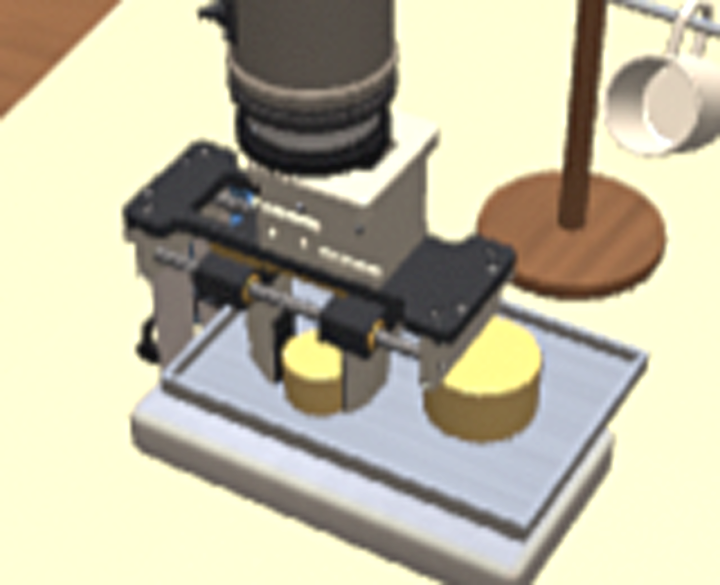

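Emit:
step_arm(
  rows=[
    [0, 0, 0.006, 0, 0, 0, 0],
    [0, 0, 0, 0, 0, 0, 0],
    [0, 0, 0, 0, 0, 0, 0.53],
    [0, 0, 0, 0, 0, 0, 0.53],
    [0, 0, 0, 0, 0, 0, 0.53],
    [0, 0, 0, 0, 0, 0, 0.53],
    [0, 0, -0.01, 0, 0, 0, 0.53],
    [0, 0, -0.02, 0, 0, 0, 0.53],
    [0, 0, -0.03, 0, 0, 0, 0.53],
    [0, 0, -0.03, 0, 0, 0, 0.53],
    [0, 0, -0.03, 0, 0, 0, 0.53],
    [0, 0, 0, 0, 0, 0, 0.53],
  ],
)

```text
t: 29.42
ee_pos: [0.5799, -0.0599, 0.2103]
eef_rot: [2.323, 2.1, 0.011]
force: [0.9, -0.3, 0.6]
opening: 0.0486
```

```bash
python3 - <<'E'
from h import *
to([.4414,.2275,.15])
im=get_image("side"); crop("side",235,150,365,260,5.8,"s24",im,rim("side",.0763)); np.save("pics/side24.npy",im)
E
```

```text
t 29.42 tcp [ 0.5799 -0.0599  0.2103] yawy -5.78 zax [ 0.012 -0.003 -1.   ] F [ 0.9 -0.3  0.6] open 0.0486 q [-0.23  0.45  1.4   0.    1.28 -0.13]
delta tool [ 0.2721 -0.1675  0.0578]
```

View pics/s24.png

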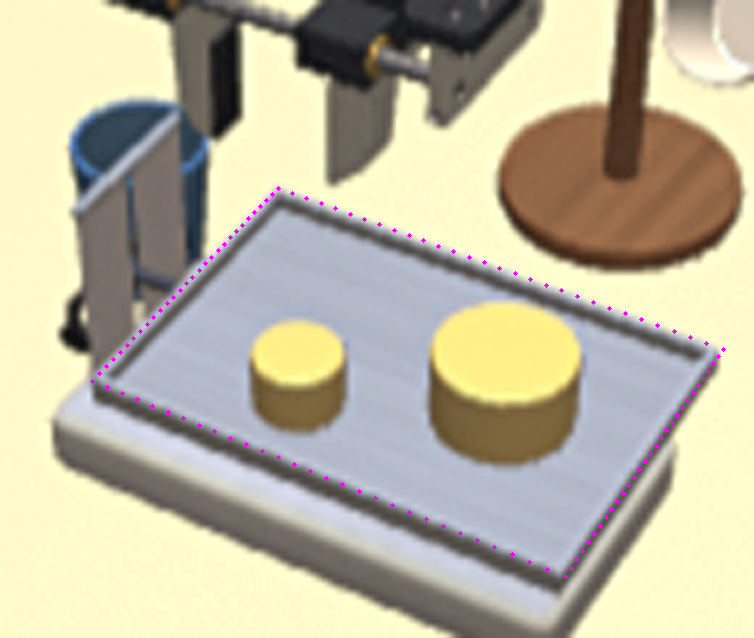

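Emit:
step_arm(
  rows=[
    [0.0136, -0.0084, 0, 0, 0, 0, 0.8],
    [0.0235, -0.0145, 0, 0, 0, 0, 0.8],
    [0.0235, -0.0145, 0, 0, 0, 0, 0.8],
    [0.0235, -0.0145, 0, 0, 0, 0, 0.8],
    [0.0235, -0.0145, 0, 0, 0, 0, 0.8],
    [0.0235, -0.0145, 0, 0, 0, 0, 0.8],
    [0.0235, -0.0145, 0, 0, 0, 0, 0.8],
    [0.0235, -0.0145, 0, 0, 0, 0, 0.8],
    [0.0235, -0.0145, 0, 0, 0, 0, 0.8],
    [0.0235, -0.0145, 0, 0, 0, 0, 0.8],
    [0.0235, -0.0145, 0, 0, 0, 0, 0.8],
    [0.0235, -0.0145, 0, 0, 0, 0, 0.8],
  ],
)

```text
t: 30.47
ee_pos: [0.435, 0.2296, 0.2016]
eef_rot: [-2.329, -2.106, 0.004]
force: [1.1, 1.1, 0.6]
opening: 0.0736
```

Emit:
step_arm(
  rows=[
    [0, 0, 0, 0, 0, 0, 0.8],
    [0, 0, 0.02, 0, 0, 0, 0.8],
    [0, 0, 0.03, 0, 0, 0, 0.8],
    [0, 0, 0.03, 0, 0, 0, 0.8],
    [0, 0, 0.02, 0, 0, 0, 0.8],
    [0, 0, 0, 0, 0, 0, 0.8],
    [0, 0, 0, 0, 0, 0, 0.8],
  ],
)

```text
t: 31.05
ee_pos: [0.4362, 0.2278, 0.1018]
eef_rot: [-2.33, -2.106, 0.006]
force: [-0.1, -0.5, 0.7]
opening: 0.0733
```

```bash
python3 - <<'E'
from h import *
to([.4414,.2275,.021])
im=get_image("side"); crop("side",190,220,360,400,4,"s25",im)
E
```

```text
t 31.05 tcp [0.4362 0.2278 0.1018] yawy -5.79 zax [-0.004 -0.001 -1.   ] F [-0.1 -0.5  0.7] open 0.0733 q [ 0.33  0.43  1.78 -0.    0.94  0.43]
delta tool [0.0003 0.0055 0.0808]
```

View pics/s25.png

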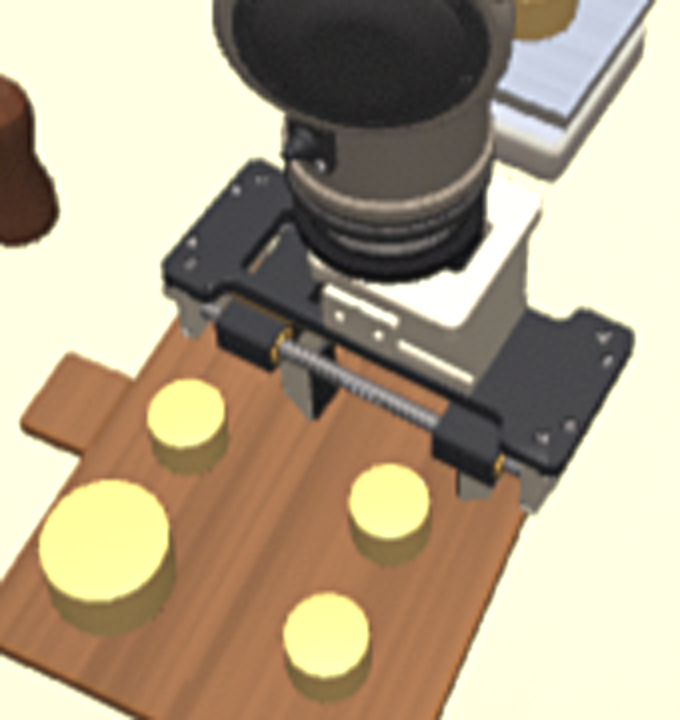

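Emit:
step_arm(
  rows=[
    [0, 0.0055, 0.02, 0, 0, 0, 0.8],
    [0, 0, 0.025, 0, 0, 0, 0.8],
    [0, 0, 0.02, 0, 0, 0, 0.8],
    [0, 0, 0.014, 0, 0, 0, 0.8],
    [0, 0, 0, 0, 0, 0, 0.8],
    [0, 0, 0, 0, 0, 0, 0.8],
  ],
)

```text
t: 31.6
ee_pos: [0.4435, 0.2279, 0.0247]
eef_rot: [2.33, 2.106, 0.001]
force: [0.2, 0.1, 0.3]
opening: 0.0736
```

Emit:
step_arm(
  rows=[
    [0, 0, 0, 0, 0, 0, 0],
    [0, 0, 0, 0, 0, 0, 0],
    [0, 0, 0, 0, 0, 0, 0],
    [0, 0, 0, 0, 0, 0, 0],
    [0, 0, 0, 0, 0, 0, 0],
    [0, 0, 0, 0, 0, 0, 0],
    [0, 0, 0, 0, 0, 0, 0],
    [0, 0, 0, 0, 0, 0, 0],
  ],
)

```text
t: 32.27
ee_pos: [0.443, 0.2278, 0.0241]
eef_rot: [2.33, 2.106, 0.001]
force: [-1.9, -0.2, 4.8]
opening: 0.039
```

Emit:
step_arm(
  rows=[
    [0, 0, -0.01, 0, 0, 0, 0],
    [0, 0, -0.02, 0, 0, 0, 0],
    [0, 0, -0.03, 0, 0, 0, 0],
    [0, 0, -0.03, 0, 0, 0, 0],
    [0, 0, -0.03, 0, 0, 0, 0],
    [0, 0, -0.03, 0, 0, 0, 0],
    [0, 0, -0.03, 0, 0, 0, 0],
    [0, 0, 0, 0, 0, 0, 0],
    [0, 0, 0, 0, 0, 0, 0],
  ],
)

```text
t: 33.02
ee_pos: [0.4436, 0.228, 0.2058]
eef_rot: [2.329, 2.105, 0.006]
force: [-0.3, -0.0, -0.3]
opening: 0.0392
```

```bash
python3 - <<'E'
from h import *
to(sc(.028,-.036,.073)); 
E
```

```text
t 33.02 tcp [0.4436 0.228  0.2058] yawy -5.78 zax [ 0.004  0.001 -1.   ] F [-0.3 -0.  -0.3] open 0.0392 q [ 0.32  0.31  1.63 -0.    1.2   0.42]
delta tool [-0.3448  0.1566  0.1328]
```

Emit:
step_arm(
  rows=[
    [-0.0108, 0.0049, 0, 0, 0, 0, 0],
    [-0.0223, 0.0101, 0, 0, 0, 0, 0],
    [-0.0223, 0.0101, 0, 0, 0, 0, 0],
    [-0.0223, 0.0101, 0, 0, 0, 0, 0],
    [-0.0223, 0.0101, 0, 0, 0, 0, 0],
    [-0.0223, 0.0101, 0, 0, 0, 0, 0],
    [-0.0223, 0.0101, 0, 0, 0, 0, 0],
    [-0.0223, 0.0101, 0, 0, 0, 0, 0],
    [-0.0223, 0.0101, 0, 0, 0, 0, 0],
    [-0.0223, 0.0101, 0, 0, 0, 0, 0],
    [-0.0223, 0.0101, 0, 0, 0, 0, 0],
    [-0.0223, 0.0101, 0, 0, 0, 0, 0],
  ],
)

```text
t: 34.02
ee_pos: [0.5316, -0.0407, 0.202]
eef_rot: [-2.329, -2.104, 0.004]
force: [-0.1, 0.1, -0.2]
opening: 0.0391
```

Emit:
step_arm(
  rows=[
    [-0.0223, 0.0101, 0, 0, 0, 0, 0],
    [-0.0223, 0.0101, 0, 0, 0, 0, 0],
    [-0.0223, 0.0101, 0, 0, 0, 0, 0],
    [-0.0218, 0.0104, 0, 0, 0, 0, 0],
    [0, 0, 0, 0, 0, 0, 0],
    [0, 0, 0.02, 0, 0, 0, 0],
    [0, 0, 0.03, 0, 0, 0, 0],
    [0, 0, 0.02, 0, 0, 0, 0],
    [0, 0, 0, 0, 0, 0, 0],
    [0, 0, 0, 0, 0, 0, 0],
  ],
)

```text
t: 34.85
ee_pos: [0.5626, -0.1308, 0.1322]
eef_rot: [-2.328, -2.104, 0.003]
force: [-0.7, 0.4, 1.1]
opening: 0.0392
```

```bash
python3 - <<'E'
from h import *
to(sc(.028,-.036,.075)); 
im=get_image("side"); crop("side",215,110,375,260,4.5,"s26",im)
E
```

```text
t 34.85 tcp [ 0.5626 -0.1308  0.1322] yawy -5.79 zax [-0.004  0.002 -1.   ] F [-0.7  0.4  1.1] open 0.0392 q [-0.36  0.53  1.5  -0.    1.12 -0.26]
delta tool [0.0003 0.0027 0.0572]
```

View pics/s26.png

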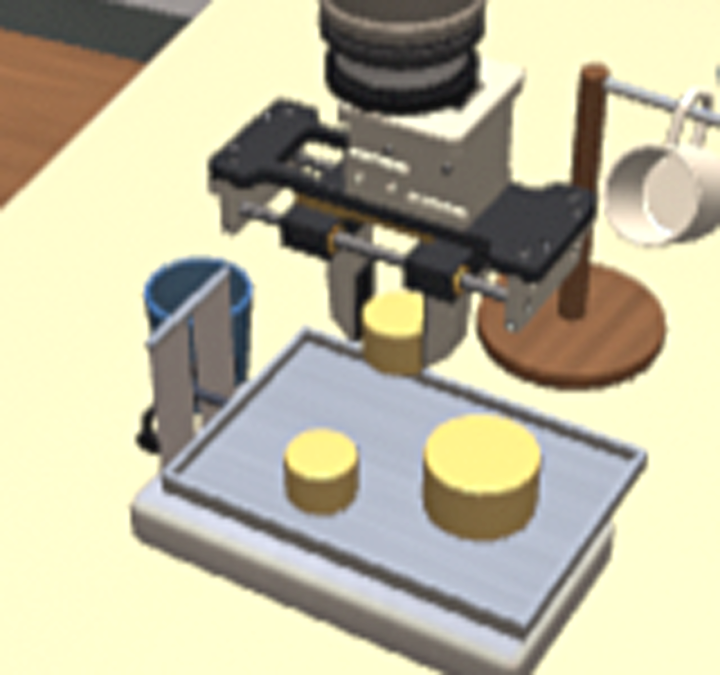

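Emit:
step_arm(
  rows=[
    [0, 0, 0.02, 0, 0, 0, 0],
    [0, 0, 0.01, 0, 0, 0, 0],
    [0, 0, 0.008, 0, 0, 0, 0],
    [0, 0, 0.008, 0, 0, 0, 0],
    [0, 0, 0.007, 0, 0, 0, 0],
    [0, 0, 0.004, 0, 0, 0, 0],
    [0, 0, 0, 0, 0, 0, 0],
    [0, 0, 0, 0, 0, 0, 0],
  ],
)

```text
t: 35.57
ee_pos: [0.5641, -0.1311, 0.0769]
eef_rot: [2.331, 2.107, -0.0]
force: [0.1, -0.2, -0.6]
opening: 0.0393
```

Emit:
step_arm(
  rows=[
    [0, 0, 0, 0, 0, 0, 0.53],
    [0, 0, 0, 0, 0, 0, 0.53],
    [0, 0, 0, 0, 0, 0, 0.53],
    [0, 0, 0, 0, 0, 0, 0.53],
    [0, 0, -0.01, 0, 0, 0, 0.53],
    [0, 0, -0.02, 0, 0, 0, 0.53],
    [0, 0, -0.03, 0, 0, 0, 0.53],
    [0, 0, -0.03, 0, 0, 0, 0.53],
    [0, 0, -0.03, 0, 0, 0, 0.53],
    [0, 0, -0.03, 0, 0, 0, 0.53],
    [0, 0, 0, 0, 0, 0, 0.53],
  ],
)

```text
t: 36.48
ee_pos: [0.5666, -0.132, 0.2344]
eef_rot: [2.322, 2.099, 0.009]
force: [0.4, -0.2, 0.1]
opening: 0.0485
```

Emit:
step_arm(
  rows=[
    [0.02, -0.02, -0.02, 0, 0, 0, 0.53],
    [0.02, -0.02, -0.02, 0, 0, 0, 0.53],
    [0.02, -0.02, -0.01, 0, 0, 0, 0.53],
    [0.02, -0.02, 0, 0, 0, 0, 0.53],
    [0.02, -0.02, 0, 0, 0, 0, 0.53],
    [0.02, -0.02, 0, 0, 0, 0, 0.53],
    [0.02, -0.02, 0, 0, 0, 0, 0.53],
    [0.02, 0, 0, 0, 0, 0, 0.53],
    [0.02, 0, 0, 0, 0, 0, 0.53],
    [0, 0, 0, 0, 0, 0, 0.53],
    [0, 0, 0, 0, 0, 0, 0.53],
  ],
)

```text
t: 37.4
ee_pos: [0.4427, 0.0626, 0.2771]
eef_rot: [2.328, 2.109, 0.0]
force: [-0.4, -0.2, -0.3]
opening: 0.0487
```

```bash
python3 - <<'E'
from h import *
to(None)
im=get_image("side"); np.save("pics/side27.npy",im); crop("side",235,150,365,260,5.8,"s27",im,rim("side",.066))
it=get_image("top"); np.save("pics/top27.npy",it); crop("top",260,140,340,270,5.5,"t27",it)
cv2.imwrite("pics/side27f.png",im[:,:,::-1])
# fit zf by gradient along rim between pics
E
```

```text
t 37.4 tcp [0.4427 0.0626 0.2771] yawy -5.66 zax [ 0.001 -0.    -1.   ] F [-0.4 -0.2 -0.3] open 0.0487 q [-0.03  0.16  1.63 -0.    1.35  0.07]
```

View pics/s27.png

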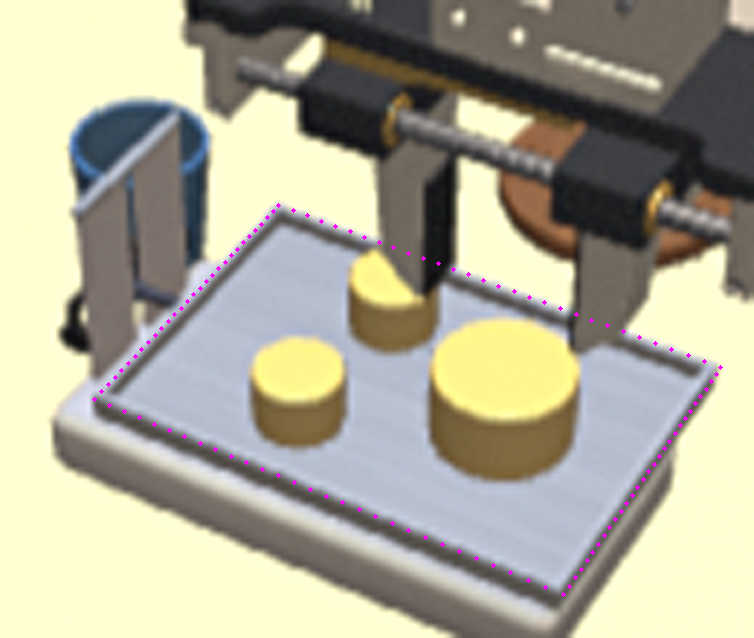

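View pics/t27.png

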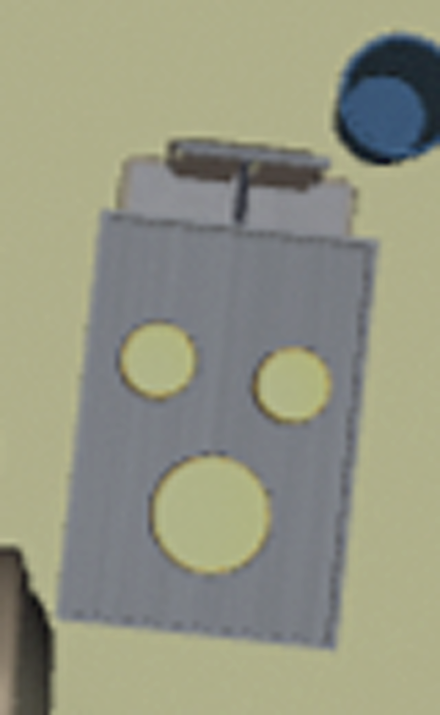

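```bash
cat > fit.py <<'E'
from h import *
from scipy.optimize import differential_evolution
a=np.load("pics/side27.npy").astype(float).sum(2)
r0,r1,c0,c1=194,213,240,252
obs=a[r0:r1,c0:c1]; print(obs.astype(int)[:, :])
S=8
def poly(P):
    q=(P-[c0-.5,r0-.5])*S
    return cv2.convexHull(np.round(q*16).astype(np.int32).reshape(-1,1,2))
def box(x0,x1,y0,y1,z0,z1): return np.array([sc(x,y,z) for x in(x0,x1) for y in(y0,y1) for z in(z0,z1)])
def render(p,knob=True):
    zc,x0,d,b,du,dv,xk,dk,yk,zk,hk,pf=p
    img=np.full(((r1-r0)*S,(c1-c0)*S),503.,np.float32); o=np.array([du,dv])
    H=.0085
    bs=[box(x0,x0+d,-.03-b,.03+b,zc+H,zc+H+b),box(x0,x0+d,-.03-b,.03+b,zc-H-b,zc-H),box(x0,x0+d,.03,.03+b,zc-H-b,zc+H+b)]
    if knob: bs.append(box(xk-dk/2,xk+dk/2,.03,yk,zk-hk/2,zk+hk/2))
    for B in bs: cv2.fillConvexPoly(img,poly(proj("side",B)+o),15.,cv2.LINE_8,4)
    cv2.fillConvexPoly(img,poly(proj("side",box(pf-.004,pf,-.039,.039,.04,.139))+o),216.,cv2.LINE_8,4)
    img=cv2.GaussianBlur(img,(0,0),S*.35)
    return cv2.resize(img,(c1-c0,r1-r0),interpolation=cv2.INTER_AREA)
w=np.ones_like(obs); w[:, -1]=0
# only rows above pan rim
def cost(p,knob=True): return np.mean((w*(np.clip(render(p,knob),0,520)-np.clip(obs,0,510)))[:17]**2)
bounds=[(.045,.09),(.139,.156),(.001,.008),(.002,.008),(-1,1),(-1,1),(.14,.162),(.002,.012),(.031,.048),(.045,.085),(.002,.014),(.139,.1435)]
if __name__=="__main__":
    for seed in range(4):
        r=differential_evolution(cost,bounds,seed=seed,maxiter=150,popsize=8,tol=1e-6,polish=False)
        print(seed,round(r.fun,1),np.round(r.x,4))
    print(render(r.x).astype(int))
E
time timeout 500 python3 fit.py
```

```text
[[525 526 524 527 524 526 532 534 432 230 218 229]
 [524 527 526 525 527 526 529 532 459 235 217 230]
 [527 524 524 526 523 529 529 537 512 246 215 226]
 [524 524 524 527 526 526 529 541 534 251 215 226]
 [526 523 525 526 524 524 530 543 533 251 217 226]
 [523 524 527 524 526 530 537 539 456 222 220 228]
 [529 527 524 525 526 535 533 456 263 176 224 231]
 [527 527 526 529 531 535 453 254  82 147 228 228]
 [525 526 526 526 534 532 339  82  54 233 232 230]
 [523 526 525 526 535 535 293  39 105 367 245 226]
 [524 526 527 526 540 544 290  41 148 454 255 224]
 [525 525 527 530 542 535 247  30  99 328 242 229]
 [528 524 526 534 532 340 122  29  56 156 231 235]
 [526 524 528 536 527 202   9  10  33  71 197 235]
 [525 526 526 535 528 279  36   0   2  36 154 234]
 [526 527 526 532 539 472 203  77   2   7 128 233]
 [523 524 526 527 534 537 467 356 178 127 171 225]
 [526 527 526 529 529 532 538 510 480 472 347 230]
 [526 524 526 526 524 526 532 535 542 540 388 227]]
0 301.9 [0.0684 0.15   0.003  0.0045 0.2092 0.7631 0.1504 0.0118 0.0361 0.0621
 0.0086 0.1392]
1 416.4 [ 0.0661  0.1492  0.0026  0
[... 573 characters left out ...]
503 503 503 503 503 502 479 281 164 214 215]
 [503 503 503 503 503 502 479 277  52 116 213 215]
 [503 503 503 503 503 499 329  51  34 175 216 216]
 [503 503 503 503 503 498 280  23 101 346 226 216]
 [503 503 503 503 503 500 323  30  91 367 233 216]
 [503 503 503 503 502 493 298  30  55 305 240 216]
 [503 503 503 502 498 355  84  16  20 189 239 216]
 [503 503 503 502 484 184  17  15  15  63 187 215]
 [503 503 503 502 491 229  30  15  15  27 163 215]
 [503 503 503 503 501 436 282  73  15  49 193 216]
 [503 503 503 503 502 502 479 174  40 247 312 217]
 [503 503 503 503 503 502 492 253 245 464 359 219]
 [503 503 503 503 503 503 501 462 478 500 383 222]]
real	1m41.191s
user	1m39.962s
sys	0m0.199s
```

```bash
python3 - <<'E'
from h import *
im=get_image("side"); cv2.imwrite("pics/side28.png",im[:,:,::-1])
n=np.load("pics/side27.npy"); print("maxdiff since", np.abs(im.astype(int)-n).max())
it=get_image("top"); cv2.imwrite("pics/top28.png",it[:,:,::-1])
to(None)
E
```

```text
maxdiff since 73
t 37.6 tcp [0.4429 0.0613 0.2767] yawy -5.84 zax [-0. -0. -1.] F [ 0.9 -0.7 -1.1] open 0.0489 q [-0.03  0.16  1.63 -0.    1.35  0.07]
```

View pics/side28.png

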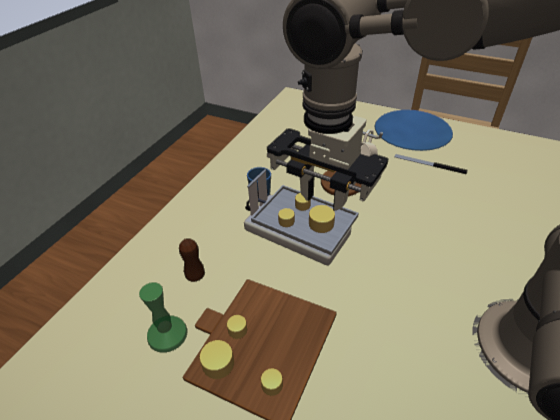

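View pics/top28.png

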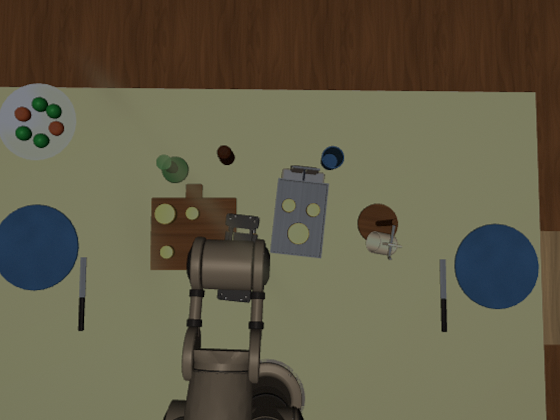

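Emit:
step_arm(
  rows=[
    [0, 0, 0, 0, 0, 0, 0.53],
    [0, 0, 0, 0, 0, 0, 0.53],
    [0, 0, 0, 0, 0, 0, 0.53],
    [0, 0, 0, 0, 0, 0, 0.53],
    [0, 0, 0, 0, 0, 0, 0.53],
    [0, 0, 0, 0, 0, 0, 0.53],
    [0, 0, 0, 0, 0, 0, 0.53],
    [0, 0, 0, 0, 0, 0, 0.53],
    [0, 0, 0, 0, 0, 0, 0.53],
    [0, 0, 0, 0, 0, 0, 0.53],
  ],
)

```text
t: 38.43
ee_pos: [0.4429, 0.0621, 0.2768]
eef_rot: [2.331, 2.107, -0.0]
force: [0.4, 1.1, -1.1]
opening: 0.0484
```

```bash
python3 - <<'E'
from h import *
im=get_image("side"); n=cv2.imread("pics/side28.png")[:,:,::-1]
print("pan region diff",np.abs(im[165:260,240:290].astype(int)-n[165:260,240:290]).max())
print(hand_in())
E
```

```text
pan region diff 64
the job is handed in; nothing more can be done
None
```

The cup was moved from the pan to the hook and hangs there by its handle. One large and two small cheeses were then placed in the scale pan, and the job was handed in at about 38.5 s of the allowed 72 s.

**Weight:** The pan outline in the side picture puts the pointer about 66 mm above the table. The marker is mostly hidden behind the dial plate. My fits to the part that shows put the window's centre at 66–68 mm, and the pointer may sit up to 7 mm off that and still be inside. I inferred that the pointer is in the window; I did not see it there. The trained network's one usable marker reading was 72 mm, which is still inside the tolerance. Its later readings were misses or plainly wrong.

**Other checks:**
- **Cup:** the last top picture shows the hook bar through its handle.
- **Cheeses:** three are still on the board.
- **Pepper mill, tumbler and candlestick:** they look unmoved.
- **Gripper:** it was clear of everything, and the forces read at the end of each move stayed under about 6 N.

**Unresolved:** A final comparison of two pictures about a second apart, around the left part of the pan, differed by up to 64 grey levels at one pixel. I took this for the arm's small drift at the edge of that area, but did not trace it before handing in.

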